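# Cap the ball box with pushed-out snap caps

### The job

Make the ball box safe for toddlers: first lower every carrier frame, empty ones too, upright over its own post of the push-out stand so that any cap in it is pushed up and out, and leave all the frames lying there. Then put each cap, boss up, on a well of its own in the ball box and press it straight down with the wooden pusher, never with the fingers, until it has snapped fully home; finish with the pusher standing upright on its cork mat, keep the frames from tipping over and leave the other toys alone.

Things in the scene. Friction and masses are not known exactly. Their poses are not given: they have to be found in the camera images.
- frame0: beech carrier frame, an upright ring standing on the shelf: outer diameter 62, height 30 mm, 90 g; bore 53 mm, narrowed to 40 mm over its lowest 5 mm by an inner lip on which a cap lies loosely (cap top then 1 mm below the frame's rim, too deep and narrow to grasp). A frame may be empty. Origin: centre of the underside, z up along the ring axis
- frame1: beech carrier frame, an upright ring standing on the shelf: outer diameter 62, height 30 mm, 90 g; bore 53 mm, narrowed to 40 mm over its lowest 5 mm by an inner lip on which a cap lies loosely (cap top then 1 mm below the frame's rim, too deep and narrow to grasp). A frame may be empty. Origin: centre of the underside, z up along the ring axis
- frame2: beech carrier frame, an upright ring standing on the shelf: outer diameter 62, height 30 mm, 90 g; bore 53 mm, narrowed to 40 mm over its lowest 5 mm by an inner lip on which a cap lies loosely (cap top then 1 mm below the frame's rim, too deep and narrow to grasp). A frame may be empty. Origin: centre of the underside, z up along the ring axis
- cap0: turned aluminium snap cap, 70 g: a flange of 48 mm diameter and 8 mm thickness at the bottom, and above it a plain round boss of 36 mm diameter and 16 mm height (24 mm in all). Starts inside the carrier frame of the same number; may be absent (None). Origin: centre of the underside of the flange, z up along its axis
- cap1: turned aluminium snap cap, 70 g: a flange of 48 mm diameter and 8 mm thickness at the bottom, and above it a plain round boss of 36 mm diameter and 16 mm height (24 mm in all). Starts inside the carrier frame of the same number; may be absent (None). Origin: centre of the underside of the flange, z up along its axis
- cap2: turned aluminium snap cap, 70 g: a flange of 48 mm diameter and 8 mm thickness at the bottom, and above it a plain round boss of 36 mm diameter and 16 mm height (24 mm in all). Starts inside the carrier frame of the same number; may be absent (None). Origin: centre of the underside of the flange, z up along its axis
- pusher: beech pusher, 160 g, standing upright: a round foot of 40 mm diameter and 30 mm height with a flat underside, and above it a plain round stem of 28 mm diameter up to 110 mm height. Origin: centre of its flat underside, z up along the stem
- mat: round cork mat fixed to the shelf, 124 mm diameter, 6 mm thick, the pusher's home. Origin: centre of its underside
- box: beech ball box fixed to the shelf, a block 80 x 270 x 55 mm with three equal wells in its top, in a row along its long side (its y), 85 mm apart; loose steel balls lie at the bottom of the wells. Origin: centre of its underside
- well0 (a point): centre of a well's mouth on the ball box's top face, 55 mm above the shelf; z up, y along the row. Bore 52 mm, shoulder 27 mm down. Three sprung catches hold an unpressed cap with its underside 8 mm down, boss wholly above the box top. Pressed with some 10 N (20 N always suffices) it goes 19 mm down to the shoulder, boss top 3 mm below the box top, and the catches close over its flange
- well1 (a point): centre of a well's mouth on the ball box's top face, 55 mm above the shelf; z up, y along the row. Bore 52 mm, shoulder 27 mm down. Three sprung catches hold an unpressed cap with its underside 8 mm down, boss wholly above the box top. Pressed with some 10 N (20 N always suffices) it goes 19 mm down to the shoulder, boss top 3 mm below the box top, and the catches close over its flange
- well2 (a point): centre of a well's mouth on the ball box's top face, 55 mm above the shelf; z up, y along the row. Bore 52 mm, shoulder 27 mm down. Three sprung catches hold an unpressed cap with its underside 8 mm down, boss wholly above the box top. Pressed with some 10 N (20 N always suffices) it goes 19 mm down to the shoulder, boss top 3 mm below the box top, and the catches close over its flange
- stand: push-out stand fixed to the shelf, a plywood plate 80 x 280 x 12 mm with three equal upright posts in a row along its long side (its y), 95 mm apart. Origin: centre of its underside
- post0 (a point): foot of a post of the push-out stand: the post's axis at the plate's top face, 12 mm above the shelf; z up, y along the row. The post is 26 mm in diameter and rises 35 mm above this point. A frame lowered over it rests on the plate, its cap left lying on the post's top, flange underside 5 mm above the frame's rim
- post1 (a point): foot of a post of the push-out stand: the post's axis at the plate's top face, 12 mm above the shelf; z up, y along the row. The post is 26 mm in diameter and rises 35 mm above this point. A frame lowered over it rests on the plate, its cap left lying on the post's top, flange underside 5 mm above the frame's rim
- post2 (a point): foot of a post of the push-out stand: the post's axis at the plate's top face, 12 mm above the shelf; z up, y along the row. The post is 26 mm in diameter and rises 35 mm above this point. A frame lowered over it rests on the plate, its cap left lying on the post's top, flange underside 5 mm above the frame's rim
- cube: red plastic cube puzzle, 57 mm, loose bystander; origin: centre of its underside
- jar: frosted marble jar with an aluminium cap, 84 mm diameter, 120 mm high, loose bystander; origin: centre of its underside
- figure: small turned beech figure, 40 mm diameter, 74 mm high, loose bystander; origin: centre of its underside
- arch: beech toy arch, 35 x 96 x 65 mm, loose bystander; origin: centre of its underside
Not all that is in view belongs to the job. Leave any purple look-alike of the cap1 alone. What is shaped like the frame1 but red is not meant.

How it is judged:
On the way, in this order (a step that is already met when the one before it is completed fails the run):
1. all three frames lie upright on the stand, each over a post (((horizontal distance between frame0 and post0 below 0.012 m and z of frame0 in the frame of post0 below 0.005 m) or (horizontal distance between frame0 and post1 below 0.012 m and z of frame0 in the frame of post1 below 0.005 m) or (horizontal distance between frame0 and post2 below 0.012 m and z of frame0 in the frame of post2 below 0.005 m)) and angle between each of frame0, frame1, frame2's own z axis and vertical below 0.12 rad and ((horizontal distance between frame1 and post0 below 0.012 m and z of frame1 in the frame of post0 below 0.005 m) or (horizontal distance between frame1 and post1 below 0.012 m and z of frame1 in the frame of post1 below 0.005 m) or (horizontal distance between frame1 and post2 below 0.012 m and z of frame1 in the frame of post2 below 0.005 m)) and ((horizontal distance between frame2 and post0 below 0.012 m and z of frame2 in the frame of post0 below 0.005 m) or (horizontal distance between frame2 and post1 below 0.012 m and z of frame2 in the frame of post1 below 0.005 m) or (horizontal distance between frame2 and post2 below 0.012 m and z of frame2 in the frame of post2 below 0.005 m))), for 0.2 s.
2. the pusher presses on a cap that sits in a well (not yet home, or home) (((contact force between pusher and cap0 above 2 N and ((horizontal distance between cap0 and well0 below 0.008 m and z of cap0 in the frame of well0 below 0 m) or (horizontal distance between cap0 and well1 below 0.008 m and z of cap0 in the frame of well1 below 0 m) or (horizontal distance between cap0 and well2 below 0.008 m and z of cap0 in the frame of well2 below 0 m))) or (contact force between pusher and cap1 above 2 N and ((horizontal distance between cap1 and well0 below 0.008 m and z of cap1 in the frame of well0 below 0 m) or (horizontal distance between cap1 and well1 below 0.008 m and z of cap1 in the frame of well1 below 0 m) or (horizontal distance between cap1 and well2 below 0.008 m and z of cap1 in the frame of well2 below 0 m))) or (contact force between pusher and cap2 above 2 N and ((horizontal distance between cap2 and well0 below 0.008 m and z of cap2 in the frame of well0 below 0 m) or (horizontal distance between cap2 and well1 below 0.008 m and z of cap2 in the frame of well1 below 0 m) or (horizontal distance between cap2 and well2 below 0.008 m and z of cap2 in the frame of well2 below 0 m))))).
3. every cap is snapped home in a well (((horizontal distance between cap0 and well0 below 0.008 m and z of cap0 in the frame of well0 below -0.0245 m) or (horizontal distance between cap0 and well1 below 0.008 m and z of cap0 in the frame of well1 below -0.0245 m) or (horizontal distance between cap0 and well2 below 0.008 m and z of cap0 in the frame of well2 below -0.0245 m)) and angle between each of cap0, cap1, cap2's own z axis and vertical below 0.08 rad and linear speed of each of cap0, cap1, cap2 below 0.03 m/s and ((horizontal distance between cap1 and well0 below 0.008 m and z of cap1 in the frame of well0 below -0.0245 m) or (horizontal distance between cap1 and well1 below 0.008 m and z of cap1 in the frame of well1 below -0.0245 m) or (horizontal distance between cap1 and well2 below 0.008 m and z of cap1 in the frame of well2 below -0.0245 m)) and ((horizontal distance between cap2 and well0 below 0.008 m and z of cap2 in the frame of well0 below -0.0245 m) or (horizontal distance between cap2 and well1 below 0.008 m and z of cap2 in the frame of well1 below -0.0245 m) or (horizontal distance between cap2 and well2 below 0.008 m and z of cap2 in the frame of well2 below -0.0245 m))), for 0.2 s.
At the end, for the whole second after the job is handed in: Every cap present at rest in a well: within 8 mm of its axis, level (0.08 rad), underside 24.5 mm or more below the box top. Each frame level on the stand plate (5 mm), within 12 mm of a post axis. Pusher upright (0.1 rad), still, on the cork mat within 50 mm of its centre (all of step 1 and all of step 3 and horizontal distance between pusher and mat below 0.05 m and height (world z) of pusher below 0.012 m and angle between pusher's own z axis and vertical below 0.1 rad and linear speed of pusher below 0.03 m/s); the robot touches nothing.
It fails at once if the fingers touch a cap that is being or has been pressed in (underside more than 15 mm below the mouth of a well) ((contact force between the fingers and cap0 above 1 N and ((horizontal distance between cap0 and well0 below 0.008 m and z of cap0 in the frame of well0 below -0.015 m) or (horizontal distance between cap0 and well1 below 0.008 m and z of cap0 in the frame of well1 below -0.015 m) or (horizontal distance between cap0 and well2 below 0.008 m and z of cap0 in the frame of well2 below -0.015 m))) or (contact force between the fingers and cap1 above 1 N and ((horizontal distance between cap1 and well0 below 0.008 m and z of cap1 in the frame of well0 below -0.015 m) or (horizontal distance between cap1 and well1 below 0.008 m and z of cap1 in the frame of well1 below -0.015 m) or (horizontal distance between cap1 and well2 below 0.008 m and z of cap1 in the frame of well2 below -0.015 m))) or (contact force between the fingers and cap2 above 1 N and ((horizontal distance between cap2 and well0 below 0.008 m and z of cap2 in the frame of well0 below -0.015 m) or (horizontal distance between cap2 and well1 below 0.008 m and z of cap2 in the frame of well1 below -0.015 m) or (horizontal distance between cap2 and well2 below 0.008 m and z of cap2 in the frame of well2 below -0.015 m)))).
It fails at once if a frame is tipped over (more than 0.9 rad) (angle between any of frame0, frame1, frame2's own z axis and vertical above 0.9 rad).
It fails at once if a bystander toy is moved more than 30 mm (distance of any of cube, jar, figure, arch from where it was at the start of the episode above 0.03 m).
Of cap0, cap1, cap2 only 2 to 3 are there at a start; the rules pass over those that are not, and their reading is None.
At some moment in a run one of frame0, frame1, frame2 may be knocked a few centimetres aside while the robot is not near it.
It also fails if it takes over 192 s, if anything falls off the work surface, if the arm or the gripper's body presses on something with over 40 N, if the wrist force passes 120 N, or if a joint passes its speed limit or range.

### The arm

A 6-joint arm with a two-finger parallel gripper is mounted at the origin on the work surface. World frame = base frame: x ahead of the robot, y to its left, z up, the work surface at z = 0. Lengths are in m, angles in rad, forces in N, time in s.
With the tool pointing down it reaches from about 0.375 to 0.9 m from the base axis. Payload 3.1 kg.
Tool frame: the origin (TCP) lies midway between the tips of the shut fingers; the grasp point (between the pads) lies grip_point_offset behind it (grip_point_offset is the distance from the TCP to the grasp point, in m); y points along the fingers, z is the direction in which the jaws open and shut, and the axes are right-handed (so a half turn about y gives the same grasp; the last joint's range is limited). The gripper opens to 87 mm and grips with 3 to 60 N. Pads are 19 mm wide; open, the fingers measure 117 mm over their backs; the gripper's body (75 mm by 190 mm) begins 51 mm behind the grasp point.
Start: joints at [1.034, 0.527, 1.433, -0, 1.181, -0.178], TCP at [0.219, 0.585, 0.223] pointing down, gripper open.
Joint ranges: [-3.08, 3.08], [-0.75, 2.2], [0.22, 2.44], [-1.43, 4.57], [0, 2.65], [-2.85, 2.85]. Speed limits (rad/s): [2.79, 2.79, 3.14, 3.14, 3.14, 3.14].

### API

Orientations are given as a unit quaternion [x, y, z, w].
In Python, from rig import * gives the robot as it stands.
- The arm moves only by the tool jog_arm, never from a script. Its argument "increments" is a list that holds one entry, the list of rows, each a list of 7 numbers: the turn, a rotation vector about the world's x, y, z in degrees, then the shift along the world's x, y, z in m, then the closure, from -1 (fully open) to 1 (shut), so that 0 is half open. In form: [[[rx, ry, rz, x, y, z, jaw], ...]]. A call has 1 to 8 rows; each row is the pose to reach, as a shift and turn from the pose measured when the call began; what a row does not reach only later rows make up. A row lasts 1/10 s, in which the tool goes at most 50 mm and 8.59 degrees, less where a joint would pass 70% of its speed; a pose out of reach is approached as far as the arm can. A call with a gripper value outside its range is refused whole. The fingers move at their own pace and stop on an object; "squeeze" is the grip in N (left out, the last holds). Time passes only in rows, so rows that repeat a pose let the fingers close. It gives the time, the measured TCP pose, the force and the opening at its end, in the units of the state.
- get_obs(): the state, without advancing time (a new reading comes with each control period).
- camera(name): name is "scene" or "top"; returns the picture (480x640x3 uint8, red, green, blue); there is no depth.
- camera_info(name): a dict with "K" (3x3 intrinsics, pixels), "k1" (the pictures are not rectified: a ray, as slopes to the right and down, at radius r is drawn at 1 + k1 r^2 times it, then the intrinsics apply), "R" (3x3) and "t" (3): a world point X has camera coordinates R X + t. Camera axes: x right, y down, z forward; pixel columns grow to the right and rows downward; lengths in m; the calibration is good to about 2 mm. A picture is of the moment at which its call begins. camera_info takes no time and is no camera call.
- hand_in(): hands the job in, once; it reports no verdict.
The state is a dict: "time": time; "q": joint angles; "joint_velocities": joint speeds; "joint_torque": joint torques, N m; "position": TCP position; "tool_rot": TCP orientation; "ft_force": force on the tool from outside, world axes, zero at the start; "moment": the same for the moment, N m; "grip_width": finger opening in m.
Only numpy, scipy, OpenCV 4.12 (cv2) and the standard library are available. Lean on these libraries where they do the work, as an engineer would, in place of code of your own. Each camera call takes 0.05 s, during which the arm holds its last target.

## Working session

There is one attempt and no reset: what is moved stays moved. The work goes in short steps, Python scripts to look and compute and a tool call to move; the robot and the scene stay as the last step left them, time stands still between calls to the robot, and variables do not carry over. Pictures are saved under pics/ and viewed, and the job is handed in when it is done.

Besides the shell and the picture viewer there is one more tool, called after "Request:" by a JSON object that holds its "op" and its "data", one argument or row to a line. jog_arm: Moves the arm, as the interface text tells. Its arguments: {"type":"object","properties":{"increments":{"type":"array","items":{"type":"array","items":{"type":"array","items":{"type":"number"}}}},"squeeze":{"type":"number"}},"required":["increments"]}

```bash
mkdir -p pics; ls; cat > t.py <<'E'
from rig import *
import cv2, numpy as np, json
E
python3 - <<'E'
from rig import *
import cv2,numpy as np
print(get_obs())
for n in("scene","top"):
    im=camera(n); cv2.imwrite(f"pics/{n}0.png",im[:,:,::-1]); print(n,camera_info(n))
E
```

```text
pics
{'time': 0.0, 'q': array([ 1.03349171e+00,  5.28455087e-01,  1.43390634e+00, -2.35159996e-05,
        1.18139362e+00, -1.78482795e-01]), 'joint_velocities': array([ 0.00153774,  0.00019498,  0.00096897,  0.00101311, -0.00093116,
        0.00019034]), 'joint_torque': array([ 3.33299913e-04, -4.40041924e+01, -1.76590794e+01,  6.34123106e-02,
        5.82697929e-02, -1.81341043e-04]), 'position': array([0.21906804, 0.58456389, 0.22157716]), 'tool_rot': array([ 0.69647593, -0.12644061,  0.12591938, -0.69503839]), 'ft_force': array([ 0.33343689, -0.79343366, -0.17018025]), 'moment': array([-0.03212605,  0.06582359,  0.01302285]), 'grip_width': 0.0869861852282568}
scene {'K': array([[438.19089538,   0.        , 315.73736813],
       [  0.        , 438.19089538, 243.29517661],
       [  0.        ,   0.        ,   1.        ]]), 'k1': 0.027299055954479377, 'R': array([[ 0.84724636,  0.5311966 ,  0.00194262],
       [ 0.45227868, -0.71944643, -0.52710608],
       [-0.27859934,  0.44746732, -0.84979727]]), 't': array([-0.44056583, -0.26922103,  1.08469155])}
top {'K': array([[561.99895579,   0.        , 320.63962768],
       [  0.        , 561.99895579, 236.35137862],
       [  0.        ,   0.        ,   1.        ]]), 'k1': -0.1131425958430688, 'R': array([[ 1.79520743e-02, -9.99834454e-01,  2.96424559e-03],
       [-9.92243700e-01, -1.81803591e-02, -1.22971195e-01],
       [ 1.23004729e-01, -7.33665977e-04, -9.92405813e-01]]), 't': array([-0.06569163,  0.56382386,  1.26314676])}
```

View pics/scene0.png

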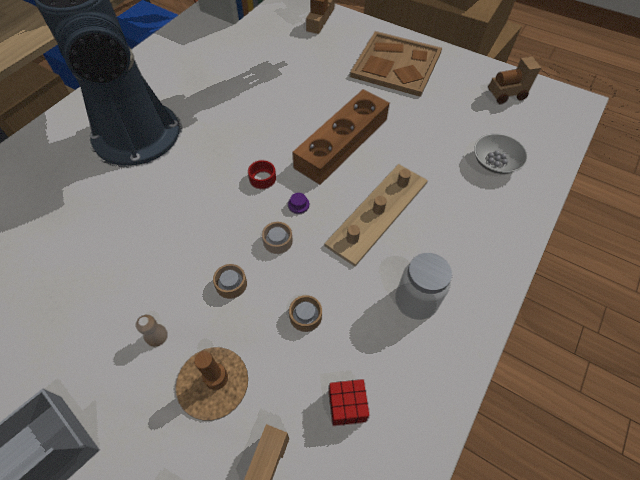

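View pics/top0.png

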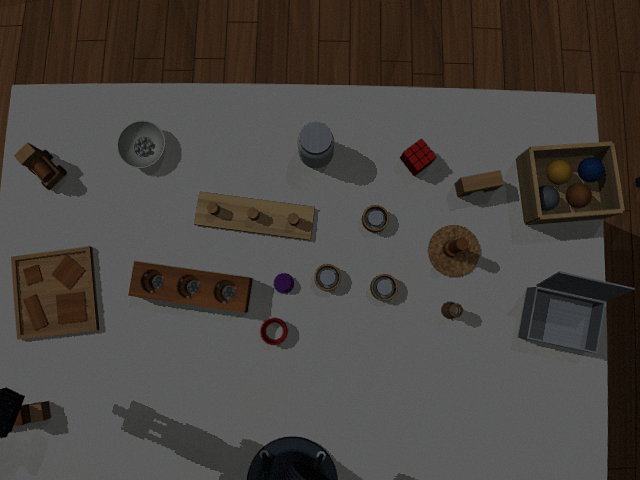

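```bash
cat > t.py <<'E'
from rig import *
import cv2, numpy as np
from scipy.spatial.transform import Rotation as Rn
CI={n:camera_info(n) for n in("scene","top")}
def und(n,uv):
    c=CI[n];K=c["K"];D=np.array([c["k1"],0,0,0,0])
    return cv2.undistortPoints(np.array(uv,float).reshape(-1,1,2),K,D)[:,0]
def onz(n,uv,z):
    c=CI[n];o=-c["R"].T@c["t"];d=np.c_[und(n,uv),np.ones(len(np.reshape(uv,(-1,2))))]@c["R"]
    return o+d*((z-o[2])/d[:,2])[:,None]
def proj(n,X):
    c=CI[n];D=np.array([c["k1"],0,0,0,0.])
    return cv2.projectPoints(np.array(X,float).reshape(-1,1,3),cv2.Rodrigues(c["R"])[0],c["t"],c["K"],D)[0][:,0]
def snap(n,name=None):
    im=camera(n)[:,:,::-1].copy()
    if name: cv2.imwrite(f"pics/{name}.png",im)
    return im
def crop(im,u0,v0,w,h,s,name,gain=1.0):
    c=np.clip(im[v0:v0+h,u0:u0+w].astype(float)*gain,0,255).astype(np.uint8)
    cv2.imwrite(f"pics/{name}.png",cv2.resize(c,None,fx=s,fy=s,interpolation=cv2.INTER_CUBIC))
def st():
    o=get_obs();R=Rn.from_quat(o["tool_rot"]).as_matrix()
    print("t%.2f"%o["time"],"p",o["position"].round(4),"ft",o["ft_force"].round(1),"w %.4f"%o["grip_width"],"yt",R[:,1].round(3),"zt",R[:,2].round(3),"yaw(jaw)%.1f"%np.degrees(np.arctan2(R[1,2],R[0,2])))
    return o
E
python3 - <<'E'
from t import *
st()
im=cv2.imread("pics/top0.png"); crop(im,120,180,360,180,2.2,"c1",2.2)
im=cv2.imread("pics/scene0.png"); crop(im,180,80,260,270,2.2,"c2",1.3)
import rig; print([a for a in dir(rig) if 'grip' in a.lower() or 'off' in a.lower()])
try: print(grip_point_offset)
except Exception as e: print(e)
E
```

```text
t0.10 p [0.2191 0.5846 0.2217] ft [-0.4 -1.1 -0.4] w 0.0872 yt [-0.001 -0.002 -1.   ] zt [ 0.351  0.936 -0.002] yaw(jaw)69.4
['grip_point_offset']
0.0187
```

View pics/c1.png

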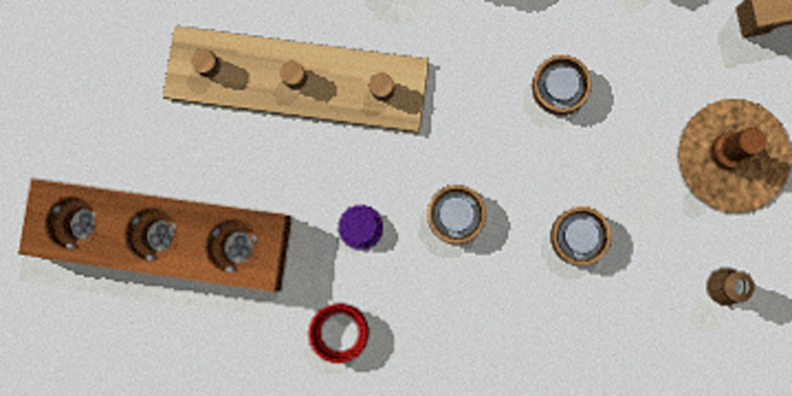

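View pics/c2.png

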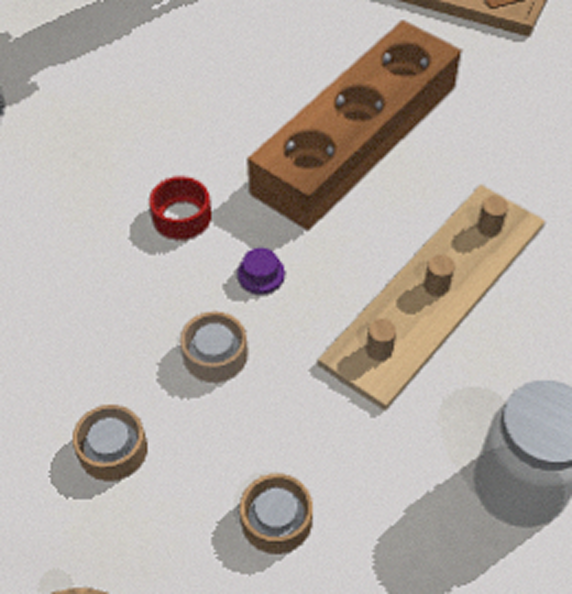

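```bash
cat > meas.py <<'E'
from t import *
def mask(n,im,satmin):
    hsv=cv2.cvtColor(cv2.GaussianBlur(im,(3,3),0),cv2.COLOR_BGR2HSV)
    h,s,v=cv2.split(hsv)
    return ((h>3)&(h<28)&(s>satmin)).astype(np.uint8)*255
def blobs(n,im,satmin=80,amin=150):
    m=mask(n,im,satmin)
    cs,_=cv2.findContours(m,cv2.RETR_EXTERNAL,cv2.CHAIN_APPROX_NONE)
    out=[]
    for c in cs:
        c=cv2.convexHull(c);a=cv2.contourArea(c)
        if a>amin:
            M=cv2.moments(c); out.append((M["m10"]/M["m00"],M["m01"]/M["m00"],a,c))
    return out
E
python3 - <<'E'
from meas import *
for n in("scene","top"):
    im=cv2.imread(f"pics/{n}0.png")
    for s in(80,110):
        print(n,s)
        cv2.imwrite(f"pics/m_{n}{s}.png",mask(n,im,s))
        for b in blobs(n,im,s):
            if b[2]<8000: print(np.round(b[:3],1),onz(n,b[:2],.015)[0].round(4))
E
```

```text
scene 80
[ 267.4  454.1 1369.5] [ 0.6892 -0.4135  0.015 ]
[ 211.5  383.4 3945. ] [ 0.5451 -0.3753  0.015 ]
[305.2 312.7 873.5] [ 0.6106 -0.1818  0.015 ]
[229.6 280.8 792. ] [ 0.4497 -0.2041  0.015 ]
[279.2 231.4 336.5] [ 0.4659 -0.0577  0.015 ]
[ 375.5  214.1 3699. ] [0.6156 0.0888 0.015 ]
[ 339.8  136.  4114.5] [0.4332 0.248  0.015 ]
[ 396.2   63.  3593. ] [0.4239 0.5686 0.015 ]
[174.2   4.5 342. ] [-0.2754  0.4551  0.015 ]
[121.8   5.1 213.5] [-0.4051  0.3662  0.015 ]
[  27.5   66.  6696.5] [-0.4059  0.0208  0.015 ]
scene 110
[ 212.9  381.8 3257.5] [ 0.5453 -0.372   0.015 ]
[ 339.9  136.  4023. ] [0.4334 0.2483 0.015 ]
[509.4  77.6 345. ] [0.7067 0.6716 0.015 ]
[407.7  73.6 373.5] [0.4703 0.545  0.015 ]
[  27.9   93.9 3063. ] [-0.3154 -0.0526  0.015 ]
[377.8  65.7 490. ] [0.3865 0.5316 0.015 ]
[419.3  54.8 161. ] [0.4621 0.6344 0.015 ]
[388.5  46.7 276. ] [0.3729 0.6215 0.015 ]
[361.6   5.4 376. ] [0.2094 0.7598 0.015 ]
[319.3   6.7 222. ] [0.1033 0.6848 0.015 ]
[174.1   4.2 309. ] [-0.2765  0.456   0.015 ]
top 80
[ 31.5 413.5 610. ] [0.1344 0.6182 0.015 ]
[451.4 310.  228. ] [ 0.4
[... 389 characters left out ...]
 ]
[  40.3  164.7 1154.5] [0.7323 0.637  0.015 ]
top 110
[ 31.2 413.4 580.5] [0.1347 0.6188 0.015 ]
[451.1 310.  202.5] [ 0.4002 -0.3622  0.015 ]
[383.7 287.  485. ] [ 0.4515 -0.2042  0.015 ]
[327.2 277.  465.5] [ 0.4724 -0.0724  0.015 ]
[ 190.1  286.7 4097.5] [0.4434 0.2471 0.015 ]
[  54.6  292.8 6588. ] [0.4205 0.575  0.015 ]
[ 453.6  250.4 1917.5] [ 0.5398 -0.3692  0.015 ]
[374.9 218.2 479. ] [ 0.6128 -0.1826  0.015 ]
[213.6 208.6 162. ] [0.629  0.1993 0.015 ]
[543.7 212.8 778. ] [ 0.6344 -0.591   0.015 ]
[478.7 183.2 731. ] [ 0.7028 -0.4325  0.015 ]
[525.8 174.8 534. ] [ 0.7268 -0.5497  0.015 ]
[ 578.9  176.5 4714.5] [ 0.7265 -0.6844  0.015 ]
[  40.5  164.8 1100.5] [0.7319 0.6366 0.015 ]
```

View pics/m_scene80.png

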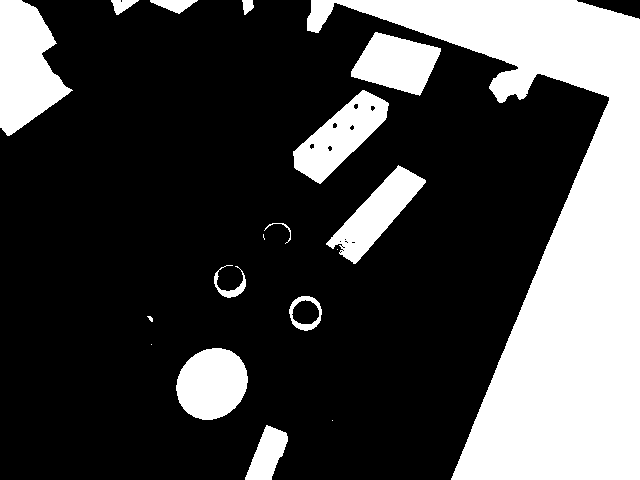

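View pics/m_top80.png

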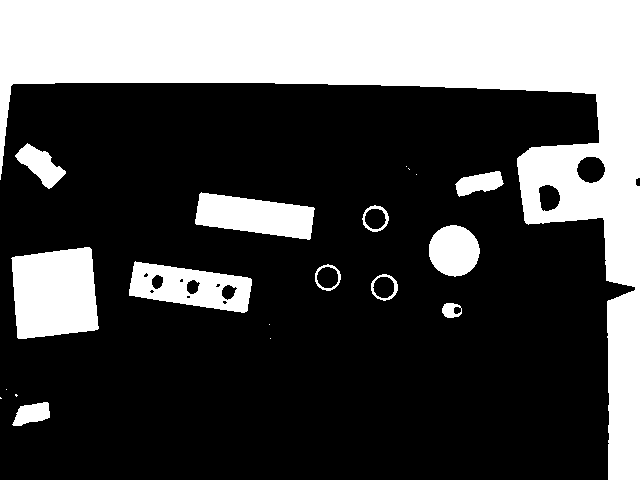

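```bash
python3 - <<'E'
from meas import *
for n in("scene","top"):
    im=cv2.imread(f"pics/{n}0.png")
    for (u,v) in ([(277,237),(230,281),(305,313)] if n=="scene" else [(327,277),(384,287),(375,218)]):
        row=im[v,u-22:u+23]; hs=cv2.cvtColor(row[None],cv2.COLOR_BGR2HSV)[0]
        print(n,u,v,[tuple(int(q) for q in x) for x in hs][::1])
    for s in(40,55):
        print(n,s)
        for b in blobs(n,im,s):
            if 300<b[2]<1300: print(np.round(b[:3],1),onz(n,b[:2],.015)[0].round(4))
E
```

```text
scene 277 237 [(15, 6, 160), (173, 6, 159), (12, 8, 164), (20, 5, 155), (6, 8, 155), (15, 4, 118), (140, 7, 103), (13, 70, 109), (16, 94, 138), (16, 79, 100), (11, 49, 73), (162, 15, 84), (140, 8, 90), (150, 3, 75), (103, 15, 121), (107, 13, 134), (116, 14, 132), (113, 17, 134), (102, 10, 132), (110, 12, 129), (105, 16, 130), (109, 15, 134), (105, 12, 130), (105, 15, 132), (111, 13, 133), (109, 15, 132), (111, 13, 133), (109, 15, 133), (107, 18, 130), (108, 12, 107), (105, 12, 82), (98, 11, 93), (105, 11, 94), (40, 10, 78), (16, 90, 125), (16, 100, 140), (13, 88, 93), (19, 22, 129), (18, 8, 160), (23, 6, 161), (0, 5, 159), (15, 6, 157), (20, 5, 156), (20, 5, 159), (15, 6, 161)]
scene 230 281 [(15, 9, 164), (23, 6, 157), (12, 8, 161), (15, 5, 109), (75, 5, 109), (16, 97, 124), (16, 104, 144), (14, 90, 91), (13, 73, 56), (11, 106, 48), (60, 6, 79), (113, 11, 89), (120, 10, 105), (107, 18, 131), (100, 12, 132), (120, 12, 131), (115, 11, 134), (113, 17, 135), (107, 17, 136), (105, 11, 134), (120, 11, 138), (111, 13, 138), (101, 15, 132), (100, 11, 135), (120, 13, 136), (111, 14, 132), (1
[... 3216 characters left out ...]
4, 82), (16, 131, 64), (60, 8, 61), (20, 13, 61), (165, 9, 58), (50, 12, 62), (0, 4, 60), (30, 8, 61), (90, 4, 60), (45, 8, 62), (0, 0, 92)]
top 40
[ 31.7 413.7 658.5] [0.134  0.6176 0.015 ]
[384.  287.  579.5] [ 0.4515 -0.2048  0.015 ]
[327.3 277.  563. ] [ 0.4725 -0.0726  0.015 ]
[375.1 218.2 568. ] [ 0.6129 -0.183   0.015 ]
[478.8 183.1 873. ] [ 0.7031 -0.4328  0.015 ]
[  40.1  164.8 1234. ] [0.7321 0.6375 0.015 ]
top 55
[ 31.5 413.6 642.5] [0.1342 0.618  0.015 ]
[383.9 286.9 562.5] [ 0.4516 -0.2046  0.015 ]
[327.3 277.  546. ] [ 0.4724 -0.0726  0.015 ]
[375.  218.  546.5] [ 0.6132 -0.1829  0.015 ]
[478.8 183.1 844.5] [ 0.703  -0.4327  0.015 ]
[  40.4  164.7 1188.5] [0.7324 0.6369 0.015 ]
```

```bash
python3 - <<'E'
from meas import *
for n in("scene","top"):
    im=cv2.imread(f"pics/{n}0.png")
    for s in(40,60,80):
      for b in blobs(n,im,s):
        for nm,z,zt,(u,v) in [("stand",.006,.012,(375,214) if n=="scene" else (254,216)),("box",.0275,.055,(340,136) if n=="scene" else (190,287))]:
            if abs(b[0]-u)+abs(b[1]-v)<12 and 3000<b[2]<6000:
                P=onz(n,b[:2],z)[0]
                # long edges: map hull to plane z, minAreaRect
                H=onz(n,b[3].reshape(-1,2),z)[:,:2].astype(np.float32)
                r=cv2.minAreaRect(H*1000)
                print(n,s,nm,b[:3],P.round(4),"rect",np.round(r[0],1),np.round(r[1],1),round(r[2],1))
    # wells/posts bright details
im=cv2.imread("pics/scene0.png"); crop(im,285,85,150,185,4,"c3",1.3)
im=cv2.imread("pics/top0.png"); crop(im,125,185,195,135,4,"c4",2.2)
E
```

```text
scene 40 stand (375.1685504906223, 214.32538401026787, 4025.5) [0.6131 0.0941 0.006 ] rect [613.5 105.4] [286.2  82.4] 83.5
scene 40 box (339.82640983987005, 135.95288930146205, 4309.0) [0.4391 0.2369 0.0275] rect [439.4 250. ] [319.6 112.3] 83.4
scene 60 stand (375.3266092766286, 214.22489185832367, 3891.5) [0.6133 0.0946 0.006 ] rect [613.8 105.6] [282.9  80.5] 83.5
scene 60 box (339.906846505758, 135.88480044171004, 4226.0) [0.4391 0.2372 0.0275] rect [439.3 250. ] [317.1 110.8] 83.3
scene 80 stand (375.5436604487699, 214.100657835451, 3699.0) [0.6135 0.0951 0.006 ] rect [614.1 105.9] [279.3  77.7] 83.4
scene 80 box (339.7758739417507, 136.01008628022845, 4114.5) [0.4391 0.2367 0.0275] rect [439.5 249.6] [314.7 108.4] 83.2
top 40 box (190.05891756108701, 286.68630585369567, 4379.0) [0.4431 0.2443 0.0275] rect [443.2 245.7] [283.3  84.5] 83.1
top 40 stand (254.49548650110236, 215.5326344689879, 4006.5) [0.6155 0.1025 0.006 ] rect [615.8 103.4] [281.9  82.2] 83.4
top 60 box (190.20290193332553, 286.7286342241413, 4284.5) [0.443  0.244  0.0275] rect [443.  245.7] [282.1  82.9] 83.2
top 60 stand (254.4603073255863, 215.50930064274465, 3915.5) [0.6155 0.1026 0.006 ] rect [615.9 103.4] [280.4  80.7] 83.4
top 80 box (190.3109556003637, 286.69513304076224, 4215.5) [0.443  0.2437 0.0275] rect [443.1 245.5] [281.6  81.7] 83.3
top 80 stand (254.51852826382492, 215.56466254440204, 3800.5) [0.6154 0.1025 0.006 ] rect [615.7 103.4] [278.6  78.8] 83.4
```

View pics/c3.png

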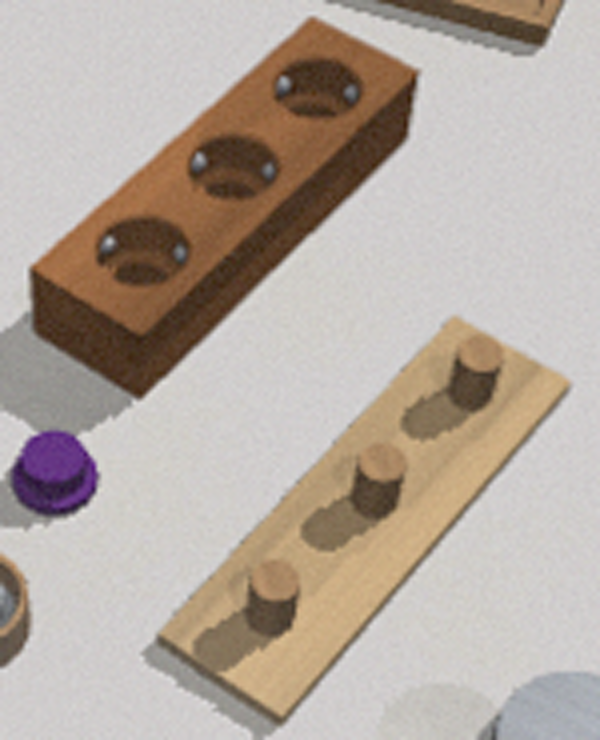

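View pics/c4.png

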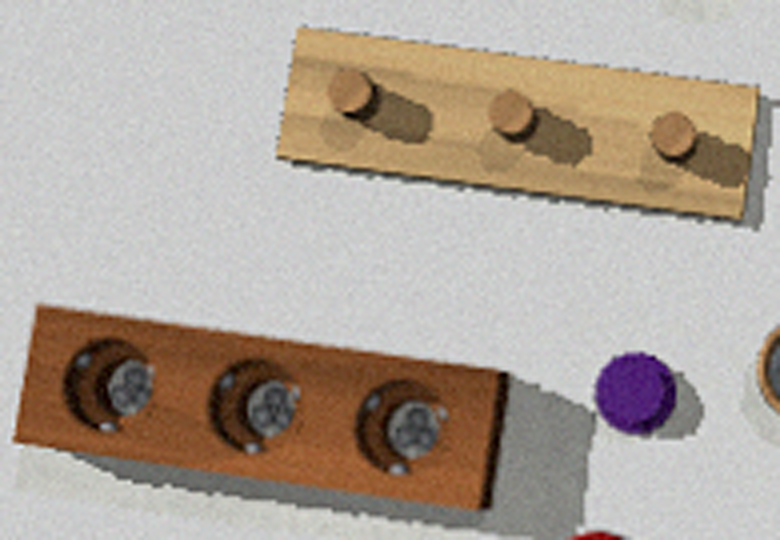

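```bash
python3 - <<'E'
from t import *
s=np.array([285,85]);t=np.array([125,185])
def S(l):return (np.array(l)-1.5)/4+s
def T(l):return (np.array(l)-1.5)/4+t
def show(nm,a,b,z):
    A=onz("scene",S(a),z)[:,:2];B=onz("top",T(b),z)[:,:2]
    print(nm,"scene",A.round(4).tolist(),A.mean(0).round(4),"top",B.round(4).tolist(),B.mean(0).round(4))
    for P in(A,B):
        if len(P)==3:
            d=P[0]-P[2];print("  ang",np.degrees(np.arctan2(d[1],d[0])),np.linalg.norm(d))
        else: print("  ang",[round(float(np.degrees(np.arctan2(*(P[i]-P[j])[::-1]))),1) for i,j in((0,3),(1,2))] if 0 else [ (round(float(np.linalg.norm(P[i]-P[(i+1)%4])),4),round(float(np.degrees(np.arctan2(*(P[i]-P[(i+1)%4])[::-1]))),1)) for i in range(4)])
show("posts",[(481,353),(383,462),(275,581)],[(350,92),(513,114),(674,136)],.047)
show("wells",[(318,88),(234,166),(143,251)],[(109,386),(254,406),(402,427)],.055)
show("boxtop",[(312,17),(418,72),(140,335),(32,269)],[(37,304),(507,372),(484,509),(15,442)],.055)
show("plate",[(454,316),(571,384),(281,720),(160,640)],[(297,27),(759,86),(741,219),(277,158)],.012)
E
```

```text
posts scene [[0.6254, 0.1984], [0.6149, 0.1037], [0.6038, 0.0084]] [0.6147 0.1035] top [[0.6257, 0.1966], [0.6145, 0.1016], [0.6033, 0.0085]] [0.6145 0.1022]
  ang 83.52362009701591 0.19120530209649714
  ang 83.19683589319067 0.1894197556136473
wells scene [[0.4522, 0.3273], [0.4426, 0.2434], [0.4331, 0.158]] [0.4427 0.2429] top [[0.4528, 0.3265], [0.4434, 0.2424], [0.4335, 0.1577]] [0.4432 0.2422]
  ang 83.56665682054293 0.17034282825889657
  ang 83.47226898356257 0.16995139843588403
boxtop scene [[0.4182, 0.3814], [0.4968, 0.3717], [0.4645, 0.1043], [0.3878, 0.1133]] [0.4418 0.2427] top [[0.4986, 0.371], [0.4657, 0.0992], [0.3886, 0.1098], [0.4197, 0.3796]] [0.4431 0.2399]
  ang [(0.0792, 173.0), (0.2693, 83.1), (0.0771, -6.7), (0.2698, -96.5)]
  ang [(0.2738, 83.1), (0.0779, -7.8), (0.2716, -96.6), (0.0794, 173.8)]
plate scene [[0.5916, 0.2461], [0.6703, 0.2354], [0.6383, -0.0411], [0.5624, -0.0332]] [0.6157 0.1018] top [[0.6706, 0.2371], [0.6396, -0.0394], [0.5601, -0.0303], [0.5914, 0.2454]] [0.6154 0.1032]
  ang [(0.0795, 172.2), (0.2783, 83.4), (0.0763, -5.9), (0.2809, -96.0)]
  ang [(0.2782, 83.6), (0.0799, -6.5), (0.2775, -96.5), (0.0796, 174.1)]
```

```bash
python3 - <<'E'
from t import *
print("jar cap", onz("top",[(316,137)],.12)[0], onz("scene",[(430,272)],.12)[0])
print("cube",onz("top",[(418,157)],.03)[0],"figure",onz("scene",[(152,333)],.037)[0],"pusher foot",onz("scene",[(214,377)],.02)[0],"purple",onz("top",[(284,283)],.01)[0],"red",onz("top",[(274,331)],.015)[0])
E
```

```text
jar cap [ 0.77573999 -0.04114708  0.12      ] [ 0.7758914  -0.04230143  0.12      ]
cube [ 0.75962131 -0.28322659  0.03      ] figure [ 0.40785586 -0.36476028  0.037     ] pusher foot [ 0.54345849 -0.36524588  0.02      ] purple [0.4568046  0.02801726 0.01      ] red [0.34553028 0.04811212 0.015     ]
```

Request:
{"op": "jog_arm", "data": {
  "increments": [
    [[0, 0, -8, 0.02, -0.045, 0, -1], [0, 0, -16, 0.035, -0.09, 0, -1], [0, 0, -24, 0.05, -0.13, 0, -1], [0, 0, -32, 0.065, -0.175, 0, -1], [0, 0, -40, 0.08, -0.22, 0, -1], [0, 0, -48, 0.1, -0.26, 0, -1], [0, 0, -56, 0.115, -0.3, 0, -1], [0, 0, -64, 0.13, -0.34, 0, -1]]
  ],
  "squeeze": 15
}}

```text
time: 0.9
position: [0.3493, 0.243, 0.2216]
tool_rot: [0.522, -0.478, 0.477, -0.521]
ft_force: [0.6, 0.5, 0.3]
grip_width: 0.0869
```

Request:
{"op": "jog_arm", "data": {
  "increments": [
    [[0, 0, -6, 0.02, -0.05, 0, -1], [0, 0, -12, 0.037, -0.095, 0, -1], [0, 0, -12, 0.055, -0.14, 0, -1], [0, 0, -12, 0.073, -0.19, -0.02, -1], [0, 0, -12, 0.09, -0.235, -0.06, -1], [0, 0, -12, 0.11, -0.28, -0.1, -1], [0, 0, -12, 0.1217, -0.3147, -0.12, -1], [0, 0, -12, 0.1217, -0.3147, -0.12, -1]]
  ]
}}

```text
time: 1.7
position: [0.4717, -0.0747, 0.0994]
tool_rot: [-0.469, 0.531, -0.529, 0.468]
ft_force: [0.1, 0.6, 0.7]
grip_width: 0.0869
```

```bash
python3 - <<'E'
from meas import *
o=st()
ims={n:snap(n) for n in("scene","top")}
crop(ims["scene"],180,160,200,180,4,"d1",1.3)
print([ (n,[onz(n,b[:2],.015)[0].round(4)[:2].tolist() for b in blobs(n,ims[n],50) if 400<b[2]<1100]) for n in ims])
E
```

```text
t1.70 p [ 0.4717 -0.0747  0.0994] ft [0.1 0.6 0.7] w 0.0869 yt [-0.003  0.001 -1.   ] zt [ 0.992 -0.122 -0.003] yaw(jaw)-7.0
[('scene', [[0.3922, -0.3594], [0.6104, -0.1817], [0.4495, -0.2037], [0.4693, -0.0708]]), ('top', [[0.1313, 0.6365], [0.4518, -0.2044], [0.6132, -0.183], [0.703, -0.4326]])]
```

View pics/d1.png

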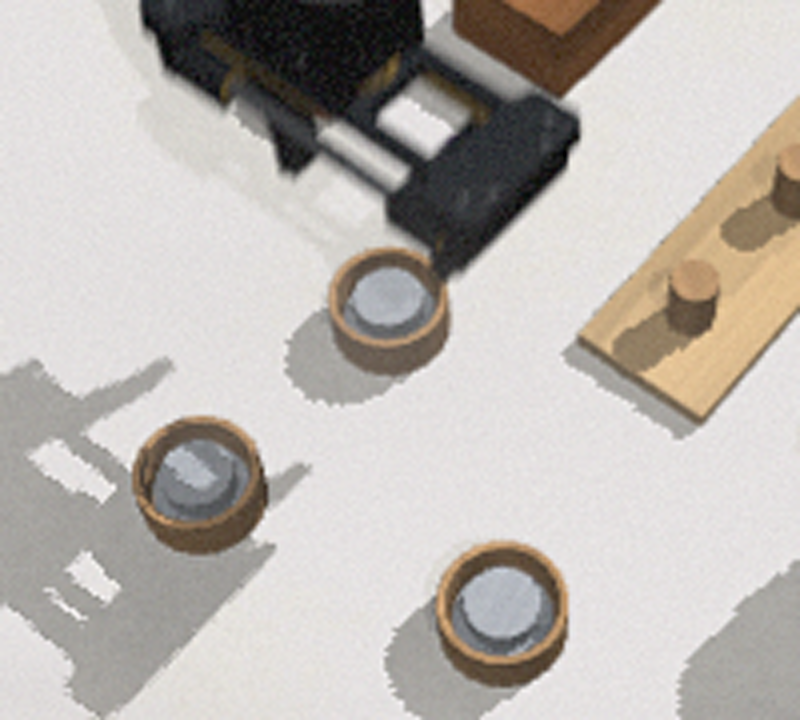

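Request:
{"op": "jog_arm", "data": {
  "increments": [
    [[0, 0, 0, -0.0015, 0.003, -0.03, -1], [0, 0, 0, -0.0015, 0.003, -0.06, -1], [0, 0, 0, -0.0015, 0.003, -0.08, -1], [0, 0, 0, -0.0015, 0.003, -0.089, -1], [0, 0, 0, -0.0015, 0.003, -0.089, -0.2], [0, 0, 0, -0.0015, 0.003, -0.089, 0], [0, 0, 0, -0.0015, 0.003, -0.089, 0], [0, 0, 0, -0.0015, 0.003, -0.089, 0]]
  ],
  "squeeze": 20
}}

```text
time: 2.6
position: [0.471, -0.0716, 0.0115]
tool_rot: [-0.468, 0.53, -0.53, 0.468]
ft_force: [1.8, -0.0, 0.6]
grip_width: 0.0631
```

Request:
{"op": "jog_arm", "data": {
  "increments": [
    [[0, 0, 0, 0, 0, 0, 0], [0, 0, 0, 0, 0, 0.01, 0], [0, 0, 0, 0, 0, 0.035, 0], [0, 0, 0, 0, 0, 0.065, 0], [0, 0, 0, 0, 0, 0.09, 0], [0, 0, 0, 0.01, 0.02, 0.11, 0], [0, 0, 0, 0.025, 0.045, 0.115, 0], [0, 0, 0, 0.04, 0.07, 0.115, 0]]
  ]
}}

```text
time: 3.4
position: [0.5118, -0.0012, 0.1287]
tool_rot: [0.467, -0.53, 0.531, -0.468]
ft_force: [0.7, 0.1, -2.0]
grip_width: 0.0621
```

```bash
python3 - <<'E'
from meas import *
o=st(); im=snap("scene"); crop(im,200,60,250,220,3,"e1",1.3)
E
```

```text
t3.40 p [ 0.5118 -0.0012  0.1287] ft [ 0.7  0.1 -2. ] w 0.0621 yt [ 0.002 -0.001 -1.   ] zt [ 0.992 -0.125  0.002] yaw(jaw)-7.2
```

View pics/e1.png

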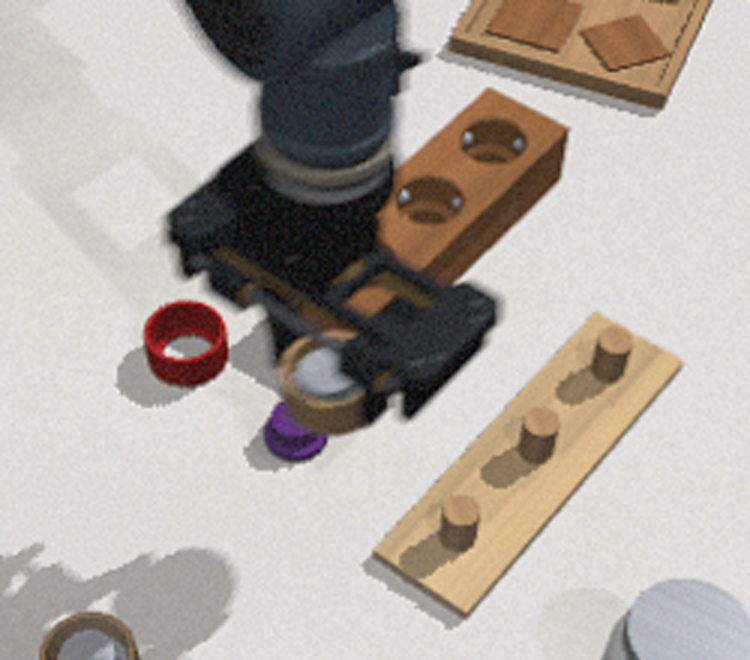

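Request:
{"op": "jog_arm", "data": {
  "increments": [
    [[0, 0, 0.5, 0.017, 0.03, 0, 0], [0, 0, 0.5, 0.037, 0.065, 0, 0], [0, 0, 0.5, 0.057, 0.1, 0, 0], [0, 0, 0.5, 0.077, 0.135, 0, 0], [0, 0, 0.5, 0.095, 0.165, -0.01, 0], [0, 0, 0.5, 0.11, 0.19, -0.025, 0], [0, 0, 0.5, 0.114, 0.1985, -0.04, 0], [0, 0, 0.5, 0.114, 0.1985, -0.04, 0]]
  ]
}}

```text
time: 4.25
position: [0.6258, 0.201, 0.0859]
tool_rot: [-0.471, 0.528, -0.527, 0.471]
ft_force: [-0.5, -0.6, -1.2]
grip_width: 0.0618
```

```bash
python3 - <<'E'
from meas import *
o=st(); im=snap("scene"); crop(im,300,60,200,180,4,"e2",1.3)
im=snap("top"); crop(im,150,150,180,135,4,"e3",2.2)
E
```

```text
t4.25 p [0.6258 0.201  0.0859] ft [-0.5 -0.6 -1.2] w 0.0618 yt [-0.001  0.    -1.   ] zt [ 0.994 -0.113 -0.001] yaw(jaw)-6.5
```

View pics/e2.png

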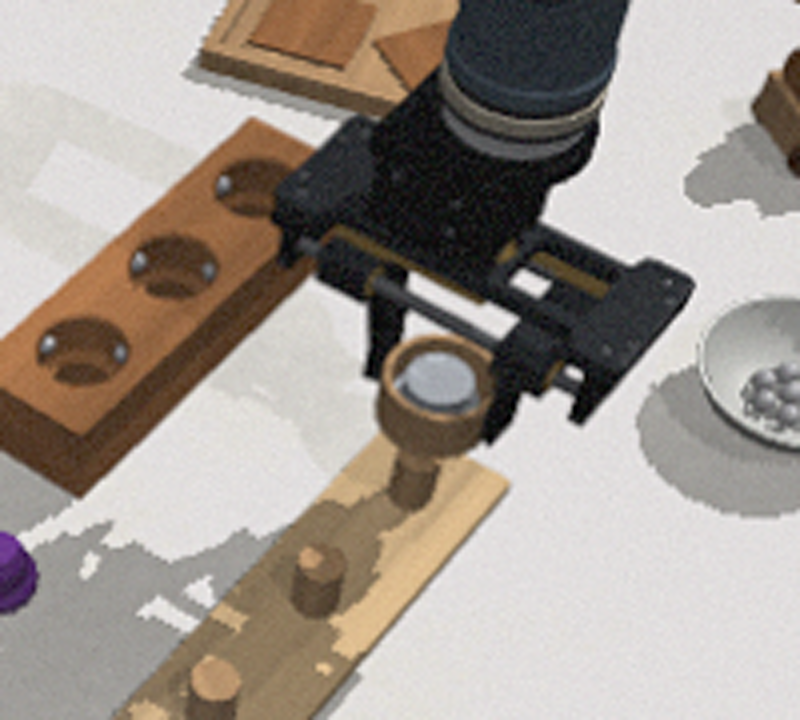

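View pics/e3.png

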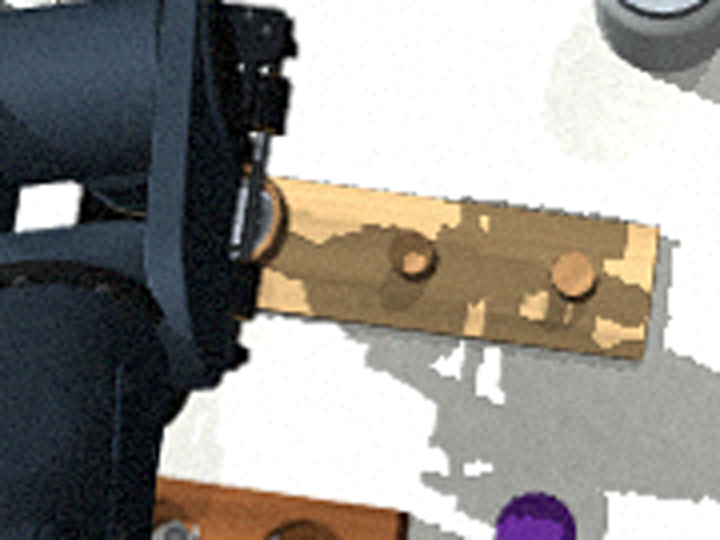

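Request:
{"op": "jog_arm", "data": {
  "increments": [
    [[0, 0, 0, 0, -0.0038, 0, 0], [0, 0, 0, 0, -0.0038, -0.015, 0], [0, 0, 0, 0, -0.0038, -0.03, 0], [0, 0, 0, 0, -0.0038, -0.042, 0], [0, 0, 0, 0, -0.0038, -0.052, 0], [0, 0, 0, 0, -0.0038, -0.059, 0], [0, 0, 0, 0, -0.0038, -0.061, 0], [0, 0, 0, 0, -0.0038, -0.061, 0]]
  ]
}}

```text
time: 5.15
position: [0.6265, 0.1957, 0.0264]
tool_rot: [0.47, -0.528, 0.528, -0.471]
ft_force: [-0.4, 0.8, -0.7]
grip_width: 0.0616
```

```bash
python3 - <<'E'
from meas import *
o=st(); im=snap("scene"); crop(im,300,60,200,180,4,"e4",1.3)
E
```

```text
t5.15 p [0.6265 0.1957 0.0264] ft [-0.4  0.8 -0.7] w 0.0616 yt [ 0.001  0.    -1.   ] zt [ 0.993 -0.115  0.001] yaw(jaw)-6.6
```

View pics/e4.png

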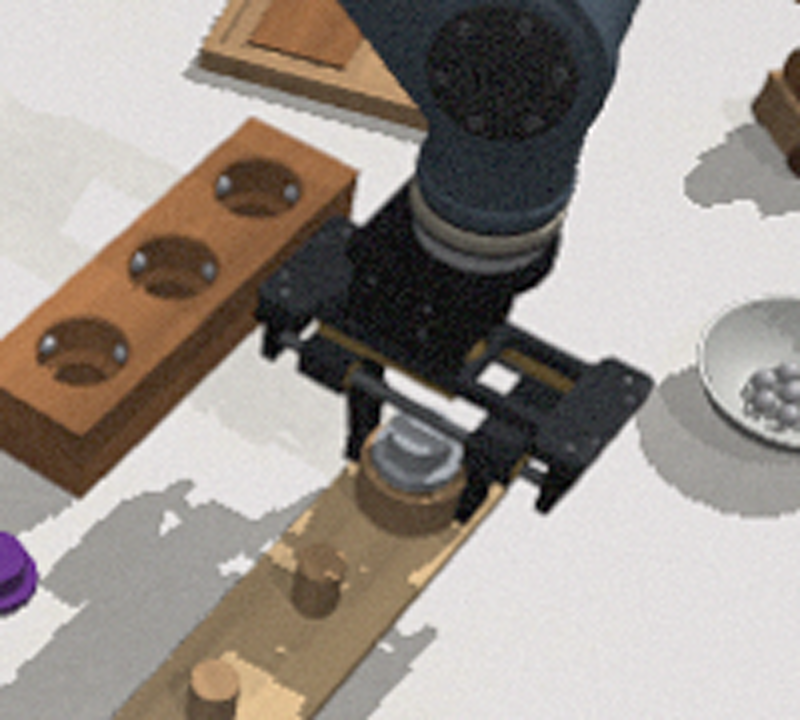

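Request:
{"op": "jog_arm", "data": {
  "increments": [
    [[0, 0, 0, -0.0005, 0.0015, -0.0015, 0], [0, 0, 0, -0.0005, 0.0015, -0.003, 0], [0, 0, 0, -0.0005, 0.0015, -0.003, 0], [0, 0, 0, -0.0005, 0.0015, -0.004, 0]]
  ]
}}

```text
time: 5.6
position: [0.6265, 0.1974, 0.0236]
tool_rot: [0.47, -0.527, 0.528, -0.471]
ft_force: [-1.8, -0.1, 7.7]
grip_width: 0.0619
```

Request:
{"op": "jog_arm", "data": {
  "increments": [
    [[0, 0, 0, 0, 0, 0, -0.8], [0, 0, 0, 0, 0, 0, -1], [0, 0, 0, 0, 0, 0, -1], [0, 0, 0, 0, 0, 0.02, -1], [0, 0, 0, 0, 0, 0.06, -1], [0, 0, 0, 0, 0, 0.1, -1], [0, 0, 0, -0.015, -0.035, 0.12, -1], [0, 0, 0, -0.035, -0.08, 0.12, -1]]
  ]
}}

```text
time: 6.4
position: [0.5951, 0.1182, 0.1476]
tool_rot: [0.468, -0.524, 0.53, -0.475]
ft_force: [0.4, -1.1, -0.9]
grip_width: 0.0869
```

Request:
{"op": "jog_arm", "data": {
  "increments": [
    [[0, 0, 0, -0.02, -0.045, 0, -1], [0, 0, 0, -0.04, -0.09, 0, -1], [0, 0, 0, -0.06, -0.135, 0, -1], [0, 0, 0, -0.08, -0.18, 0, -1], [0, 0, 0, -0.1, -0.225, -0.01, -1], [0, 0, 0, -0.12, -0.27, -0.03, -1], [0, 0, 0, -0.135, -0.315, -0.04, -1], [0, 0, 0, -0.141, -0.322, -0.04, -1]]
  ]
}}

```text
time: 7.2
position: [0.4531, -0.2083, 0.1067]
tool_rot: [0.467, -0.525, 0.531, -0.473]
ft_force: [0.3, 0.1, 0.6]
grip_width: 0.0867
```

```bash
python3 - <<'E'
from meas import *
o=st()
ims={n:snap(n) for n in("scene","top")}
crop(ims["scene"],200,100,250,220,3,"f1",1.3)
for n in ims: print(n,[(onz(n,b[:2],.015)[0].round(4)[:2].tolist(),b[2]) for b in blobs(n,ims[n],50) if 400<b[2]<1300])
E
```

```text
t7.20 p [ 0.4531 -0.2083  0.1067] ft [0.3 0.1 0.6] w 0.0867 yt [ 0.013 -0.    -1.   ] zt [ 0.993 -0.116  0.013] yaw(jaw)-6.7
scene [([0.6104, -0.1817], 927.0), ([0.4525, -0.2092], 695.0)]
top [([0.1312, 0.6365], 940.5), ([0.6131, -0.183], 554.0), ([0.7031, -0.4326], 850.0), ([0.7319, 0.6374], 1215.0)]
```

View pics/f1.png

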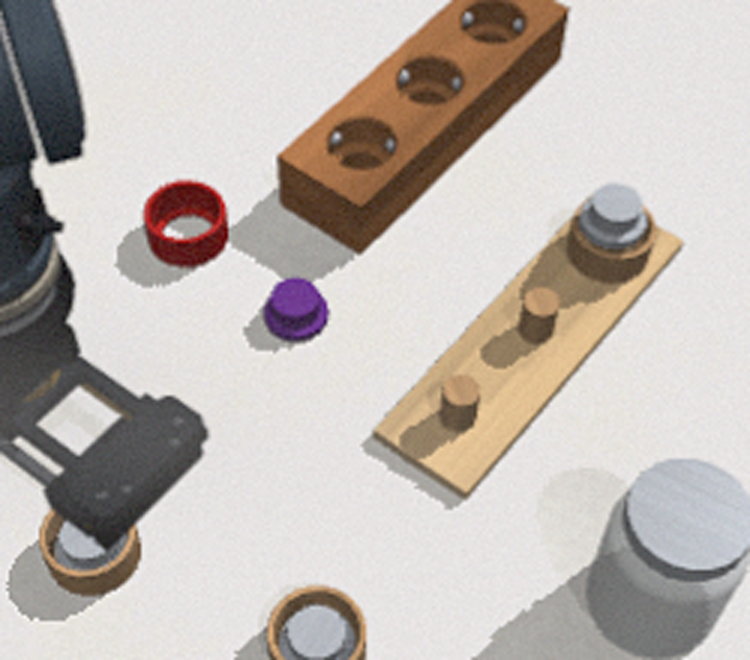

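Request:
{"op": "jog_arm", "data": {
  "increments": [
    [[0, 0.7, 0, -0.0026, 0.0039, -0.03, -1], [0, 0.7, 0, -0.0026, 0.0039, -0.06, -1], [0, 0.7, 0, -0.0026, 0.0039, -0.085, -1], [0, 0.7, 0, -0.0026, 0.0039, -0.0955, -1], [0, 0.7, 0, -0.0026, 0.0039, -0.0955, -0.2], [0, 0.7, 0, -0.0026, 0.0039, -0.0955, 0], [0, 0.7, 0, -0.0026, 0.0039, -0.0955, 0], [0, 0.7, 0, -0.0026, 0.0039, -0.0955, 0]]
  ]
}}

```text
time: 8.1
position: [0.4514, -0.2017, 0.013]
tool_rot: [0.47, -0.527, 0.528, -0.471]
ft_force: [0.9, 0.6, 0.6]
grip_width: 0.0628
```

Request:
{"op": "jog_arm", "data": {
  "increments": [
    [[0, 0, 0, 0, 0, 0, 0], [0, 0, 0, 0, 0, 0.01, 0], [0, 0, 0, 0, 0, 0.035, 0], [0, 0, 0, 0, 0, 0.065, 0], [0, 0, 0, 0, 0, 0.09, 0], [0, 0, 0, 0.01, 0.02, 0.11, 0], [0, 0, 0, 0.02, 0.045, 0.12, 0], [0, 0, 0, 0.03, 0.07, 0.12, 0]]
  ]
}}

```text
time: 8.9
position: [0.4825, -0.1317, 0.1355]
tool_rot: [0.469, -0.526, 0.53, -0.471]
ft_force: [1.0, 0.0, -1.7]
grip_width: 0.0626
```

```bash
python3 - <<'E'
from meas import *
o=st(); im=snap("scene"); crop(im,160,100,250,220,3,"g1",1.3)
print((np.array([.6148,.1028])-o["position"][:2]).round(4))
E
```

```text
t8.90 p [ 0.4825 -0.1317  0.1355] ft [ 1.   0.  -1.7] w 0.0626 yt [ 0.006 -0.002 -1.   ] zt [ 0.993 -0.116  0.006] yaw(jaw)-6.7
[0.1323 0.2345]
```

View pics/g1.png

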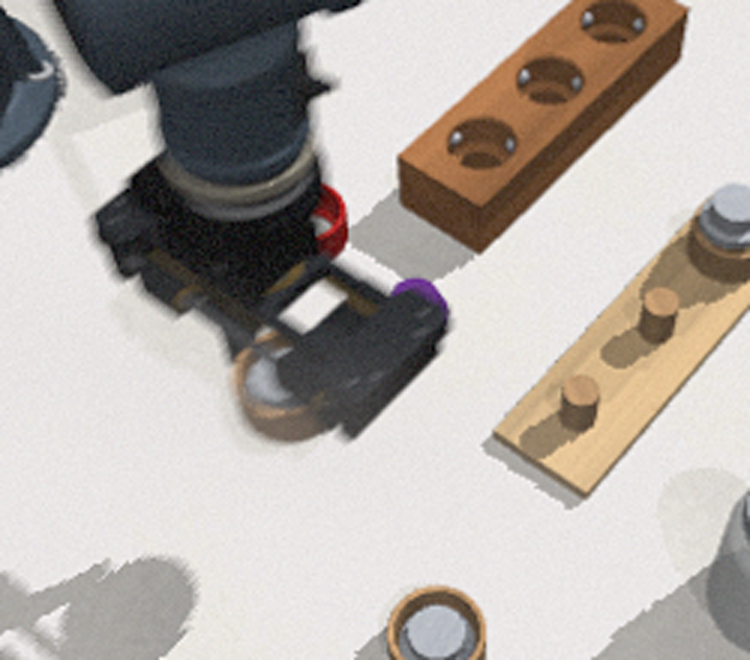

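Request:
{"op": "jog_arm", "data": {
  "increments": [
    [[0, 0.3, 0, 0.02, 0.036, 0, 0], [0, 0.3, 0, 0.042, 0.075, 0, 0], [0, 0.3, 0, 0.063, 0.113, 0, 0], [0, 0.3, 0, 0.085, 0.152, 0, 0], [0, 0.3, 0, 0.107, 0.19, -0.01, 0], [0, 0.3, 0, 0.126, 0.225, -0.025, 0], [0, 0.3, 0, 0.1323, 0.2365, -0.045, 0], [0, 0.3, 0, 0.1323, 0.2365, -0.05, 0]]
  ]
}}

```text
time: 9.75
position: [0.6137, 0.1109, 0.083]
tool_rot: [-0.472, 0.528, -0.526, 0.471]
ft_force: [-0.2, -0.4, -1.9]
grip_width: 0.0624
```

```bash
python3 - <<'E'
from meas import *
o=st(); im=snap("scene"); crop(im,300,90,160,150,5,"g2",1.3)
o=st(); print((np.array([.6148,.1048])-o["position"][:2]).round(4))
E
```

```text
t9.75 p [0.6137 0.1109 0.083 ] ft [-0.2 -0.4 -1.9] w 0.0624 yt [-0.003  0.002 -1.   ] zt [ 0.994 -0.111 -0.004] yaw(jaw)-6.4
t9.80 p [0.6129 0.1095 0.0829] ft [-0.9 -0.2 -1.9] w 0.0621 yt [-0.005  0.001 -1.   ] zt [ 0.994 -0.113 -0.005] yaw(jaw)-6.5
[ 0.0019 -0.0047]
```

View pics/g2.png

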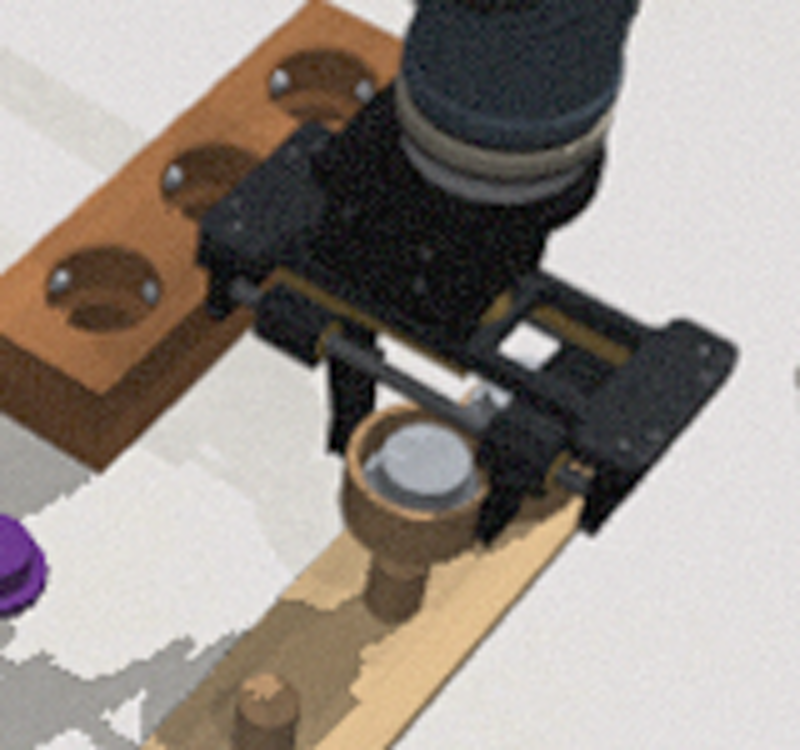

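Request:
{"op": "jog_arm", "data": {
  "increments": [
    [[0, -0.3, 0, 0.0019, -0.0047, 0, 0], [0, -0.3, 0, 0.0019, -0.0047, 0, 0], [0, -0.3, 0, 0.0019, -0.0047, -0.015, 0], [0, -0.3, 0, 0.0019, -0.0047, -0.03, 0], [0, -0.3, 0, 0.0019, -0.0047, -0.042, 0], [0, -0.3, 0, 0.0019, -0.0047, -0.052, 0], [0, -0.3, 0, 0.0019, -0.0047, -0.057, 0], [0, -0.3, 0, 0.0019, -0.0047, -0.057, 0]]
  ]
}}

```text
time: 10.6
position: [0.6146, 0.1048, 0.0254]
tool_rot: [-0.471, 0.528, -0.527, 0.471]
ft_force: [0.2, -0.8, -0.9]
grip_width: 0.0622
```

Request:
{"op": "jog_arm", "data": {
  "increments": [
    [[0, 0, 0, 0, 0, -0.001, 0], [0, 0, 0, 0, 0, -0.0025, 0], [0, 0, 0, 0, 0, -0.003, 0]]
  ]
}}

```text
time: 10.9
position: [0.615, 0.1049, 0.0247]
tool_rot: [-0.471, 0.527, -0.527, 0.471]
ft_force: [-4.5, -0.6, 15.9]
grip_width: 0.0624
```

Request:
{"op": "jog_arm", "data": {
  "increments": [
    [[0, 0, 0, 0, 0, 0, -0.8], [0, 0, 0, 0, 0, 0, -1], [0, 0, 0, 0, 0, 0, -1], [0, 0, 0, 0, 0, 0.02, -1], [0, 0, 0, 0, 0, 0.06, -1], [0, 0, 0, 0, 0, 0.1, -1], [0, 0, 0, 0, -0.03, 0.11, -1], [0, 0, 0, 0, -0.07, 0.11, -1]]
  ]
}}

```text
time: 11.7
position: [0.6169, 0.0359, 0.1373]
tool_rot: [0.47, -0.525, 0.528, -0.474]
ft_force: [0.9, -0.6, -0.6]
grip_width: 0.0868
```

Request:
{"op": "jog_arm", "data": {
  "increments": [
    [[0, 0, 0, 0, -0.04, 0, -1], [0, 0, 0, 0, -0.08, 0, -1], [0, 0, 0, 0, -0.12, 0, -1], [0, 0, 0, 0, -0.16, 0, -1], [0, 0, 0, 0, -0.2, -0.02, -1], [0, 0, 0, -0.003, -0.217, -0.03, -1], [0, 0, 0, -0.003, -0.217, -0.03, -1]]
  ]
}}

```text
time: 12.4
position: [0.6121, -0.183, 0.105]
tool_rot: [-0.47, 0.527, -0.527, 0.472]
ft_force: [-0.1, 0.2, 0.8]
grip_width: 0.087
```

```bash
python3 - <<'E'
from meas import *
o=st()
ims={n:snap(n) for n in("scene","top")}
crop(ims["scene"],220,120,250,220,3,"h1",1.3)
for n in ims: print(n,[(onz(n,b[:2],.015)[0].round(4)[:2].tolist(),b[2]) for b in blobs(n,ims[n],50) if 400<b[2]<1300])
st()
E
```

```text
t12.40 p [ 0.6121 -0.183   0.105 ] ft [-0.1  0.2  0.8] w 0.0870 yt [ 0.002  0.003 -1.   ] zt [ 0.994 -0.112  0.002] yaw(jaw)-6.4
scene [([0.3921, -0.3593], 561.0), ([0.6099, -0.1852], 817.0)]
top [([0.1312, 0.6364], 942.0), ([0.7031, -0.4327], 846.0), ([0.7322, 0.637], 1203.0)]
t12.50 p [ 0.6132 -0.1801  0.1067] ft [ 0.6 -0.1 -0.6] w 0.0871 yt [ 0.005  0.003 -1.   ] zt [ 0.994 -0.109  0.004] yaw(jaw)-6.3
```

View pics/h1.png

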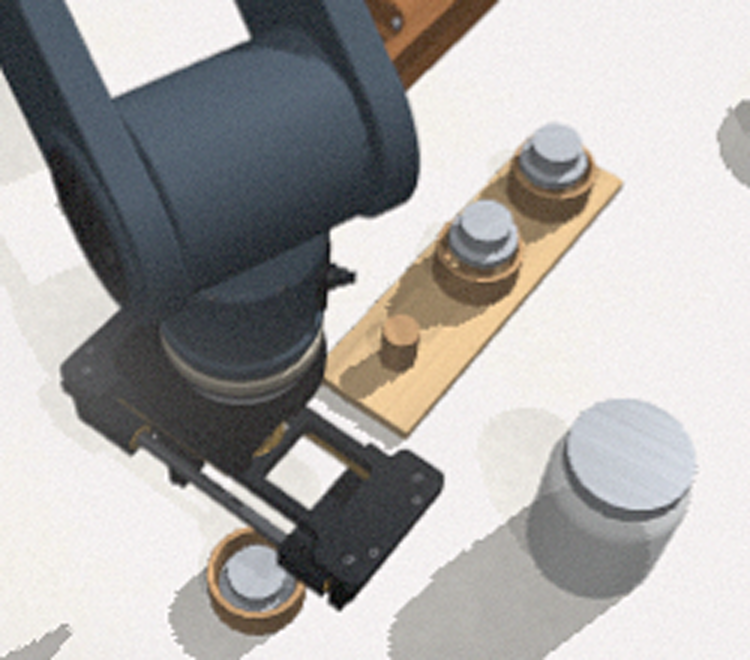

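Request:
{"op": "jog_arm", "data": {
  "increments": [
    [[0, 0.2, 0, -0.001, -0.0022, -0.03, -1], [0, 0.2, 0, -0.001, -0.0022, -0.06, -1], [0, 0.2, 0, -0.001, -0.0022, -0.085, -1], [0, 0.2, 0, -0.001, -0.0022, -0.095, -1], [0, 0.2, 0, -0.001, -0.0022, -0.095, -0.2], [0, 0.2, 0, -0.001, -0.0022, -0.095, 0], [0, 0.2, 0, -0.001, -0.0022, -0.095, 0], [0, 0.2, 0, -0.001, -0.0022, -0.095, 0]]
  ]
}}

```text
time: 13.3
position: [0.6129, -0.1825, 0.0132]
tool_rot: [0.471, -0.526, 0.527, -0.473]
ft_force: [-1.2, -0.4, 2.8]
grip_width: 0.0628
```

Request:
{"op": "jog_arm", "data": {
  "increments": [
    [[0, 0, 0, 0, 0, 0, 0], [0, 0, 0, 0, 0, 0.01, 0], [0, 0, 0, 0, 0, 0.035, 0], [0, 0, 0, 0, 0, 0.065, 0], [0, 0, 0, 0, 0, 0.09, 0], [0, 0, 0, 0, 0.02, 0.11, 0], [0, 0, 0, 0, 0.045, 0.11, 0], [0, 0, 0, 0, 0.08, 0.11, 0]]
  ]
}}

```text
time: 14.1
position: [0.6139, -0.1035, 0.1252]
tool_rot: [0.47, -0.526, 0.529, -0.473]
ft_force: [0.5, 0.4, -1.9]
grip_width: 0.0616
```

```bash
python3 - <<'E'
from meas import *
o=st(); im=snap("scene"); crop(im,220,120,250,220,3,"i1",1.3)
print((np.array([.6039,.0084])-o["position"][:2]).round(4))
E
```

```text
t14.10 p [ 0.6139 -0.1035  0.1252] ft [ 0.5  0.4 -1.9] w 0.0616 yt [ 0.006 -0.    -1.   ] zt [ 0.994 -0.111  0.006] yaw(jaw)-6.4
[-0.01    0.1119]
```

View pics/i1.png

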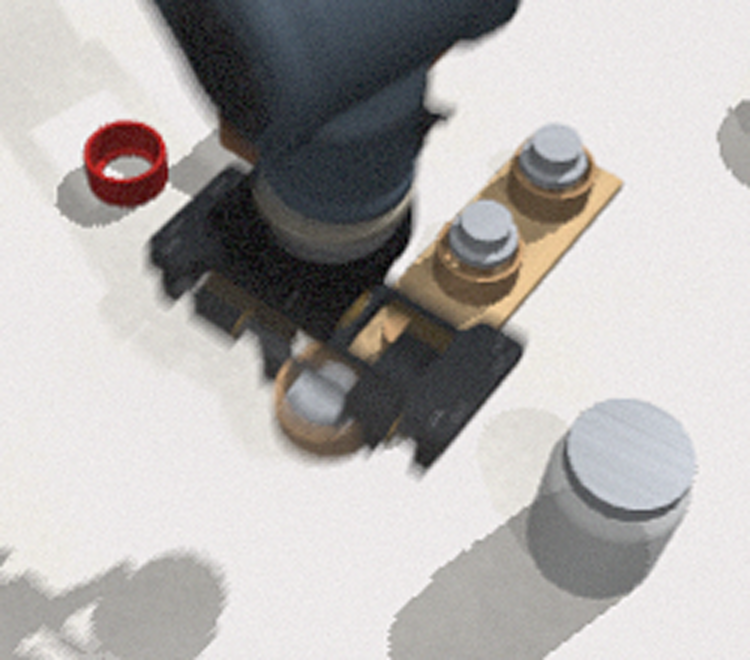

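Request:
{"op": "jog_arm", "data": {
  "increments": [
    [[0, 0, 0, -0.003, 0.03, 0, 0], [0, 0, 0, -0.006, 0.06, -0.005, 0], [0, 0, 0, -0.009, 0.09, -0.02, 0], [0, 0, 0, -0.01, 0.107, -0.035, 0], [0, 0, 0, -0.01, 0.1119, -0.04, 0], [0, 0, 0, -0.01, 0.1119, -0.04, 0], [0, 0, 0, -0.01, 0.1119, -0.04, 0], [0, 0, 0, -0.01, 0.1119, -0.04, 0]]
  ]
}}

```text
time: 14.95
position: [0.6029, 0.0145, 0.0852]
tool_rot: [-0.469, 0.527, -0.526, 0.474]
ft_force: [-0.0, 0.1, -1.2]
grip_width: 0.0618
```

```bash
python3 - <<'E'
from meas import *
im=snap("scene"); crop(im,280,120,160,150,5,"i2",1.3)
o=st()
print((np.array([.6039,.0084])-o["position"][:2]).round(4))
E
```

```text
t15.00 p [0.6028 0.0145 0.0852] ft [-0.1  0.1 -2.3] w 0.0618 yt [ 0.004  0.006 -1.   ] zt [ 0.994 -0.109  0.003] yaw(jaw)-6.3
[ 0.0011 -0.0061]
```

View pics/i2.png

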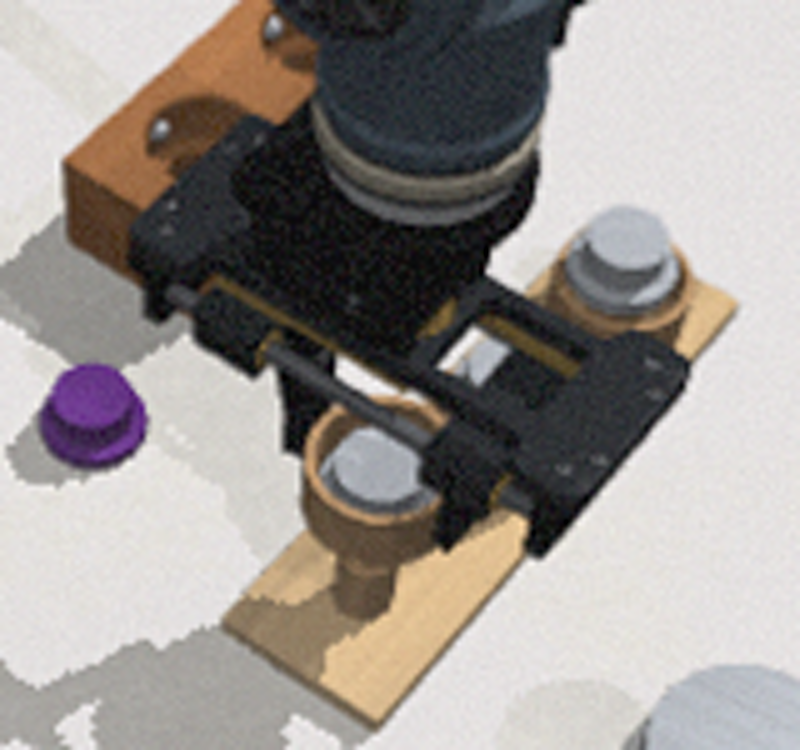

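Request:
{"op": "jog_arm", "data": {
  "increments": [
    [[0, 0, 0, 0.001, -0.006, 0, 0], [0, 0, 0, 0.001, -0.006, 0, 0], [0, 0, 0, 0.001, -0.006, -0.015, 0], [0, 0, 0, 0.001, -0.006, -0.03, 0], [0, 0, 0, 0.001, -0.006, -0.042, 0], [0, 0, 0, 0.001, -0.006, -0.052, 0], [0, 0, 0, 0.001, -0.006, -0.058, 0], [0, 0, 0, 0.001, -0.006, -0.059, 0]]
  ]
}}

```text
time: 15.8
position: [0.6031, 0.0088, 0.0252]
tool_rot: [-0.47, 0.528, -0.525, 0.474]
ft_force: [0.7, 0.0, -0.4]
grip_width: 0.0614
```

Request:
{"op": "jog_arm", "data": {
  "increments": [
    [[0, 0, 0, 0, 0, -0.001, 0], [0, 0, 0, 0, 0, -0.0025, 0], [0, 0, 0, 0, 0, -0.003, 0]]
  ]
}}

```text
time: 16.1
position: [0.6033, 0.0088, 0.025]
tool_rot: [-0.47, 0.527, -0.526, 0.474]
ft_force: [-4.5, -0.8, 17.9]
grip_width: 0.0617
```

Request:
{"op": "jog_arm", "data": {
  "increments": [
    [[0, 0, 0, 0, 0, 0, -0.8], [0, 0, 0, 0, 0, 0, -1], [0, 0, 0, 0, 0, 0, -1], [0, 0, 0, 0, 0, 0.02, -1], [0, 0, 0, 0, 0, 0.06, -1], [0, 0, 0, 0, 0, 0.1, -1], [0, 0, 0, -0.02, -0.03, 0.13, -1], [0, 0, 0, -0.045, -0.07, 0.15, -1]]
  ]
}}

```text
time: 16.9
position: [0.5604, -0.06, 0.1767]
tool_rot: [0.47, -0.525, 0.526, -0.476]
ft_force: [0.3, -0.4, -0.0]
grip_width: 0.0867
```

Request:
{"op": "jog_arm", "data": {
  "increments": [
    [[0, 0, 0, -0.03, -0.04, 0, -1], [0, 0, 0, -0.06, -0.08, 0, -1], [0, 0, 0, -0.09, -0.12, 0, -1], [0, 0, 0, -0.1, -0.16, 0, -1], [0, 0, 0, -0.1, -0.16, 0, -1]]
  ]
}}

```text
time: 17.4
position: [0.4599, -0.2251, 0.1768]
tool_rot: [0.469, -0.525, 0.529, -0.474]
ft_force: [0.5, 0.7, 0.8]
grip_width: 0.087
```

```bash
python3 - <<'E'
from meas import *
o=st()
ims={n:snap(n,"j_"+n) for n in("scene","top")}
crop(ims["scene"],285,85,150,185,4,"j1",1.3)
crop(ims["top"],125,185,195,135,4,"j2",2.2)
st()
E
```

```text
t17.40 p [ 0.4599 -0.2251  0.1768] ft [0.5 0.7 0.8] w 0.0870 yt [ 0.009  0.002 -1.   ] zt [ 0.994 -0.111  0.009] yaw(jaw)-6.4
t17.50 p [ 0.4601 -0.2208  0.1764] ft [ 0.4 -0.1 -0.2] w 0.0867 yt [ 0.007  0.005 -1.   ] zt [ 0.994 -0.108  0.006] yaw(jaw)-6.2
```

View pics/j1.png

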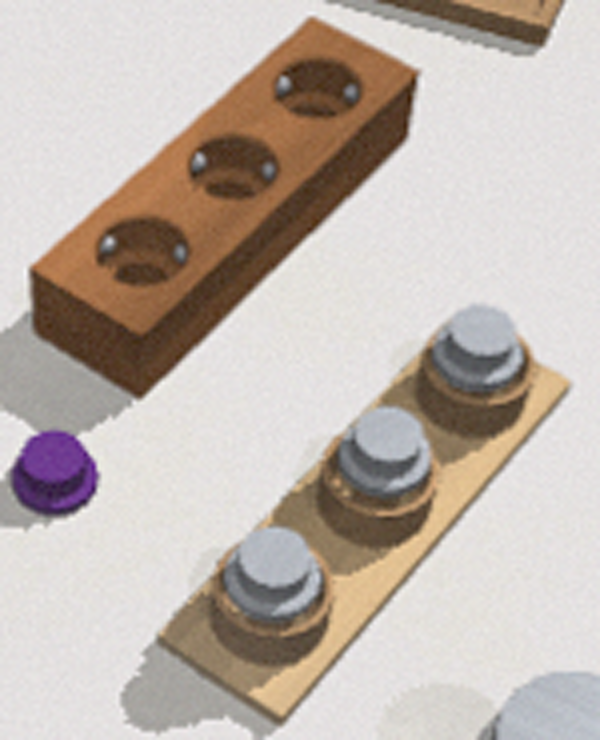

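View pics/j2.png

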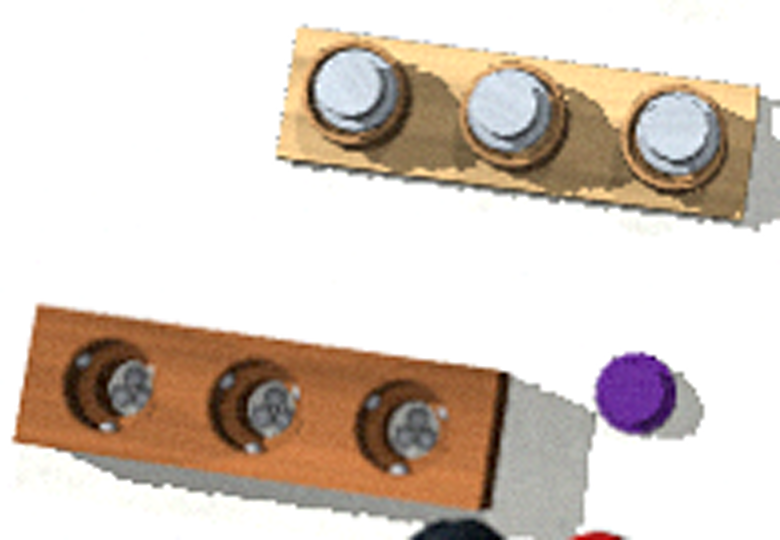

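```bash
cat > cr.py <<'E'
from t import *
s=np.array([285,85]);t=np.array([125,185])
def S(l):return (np.array(l)-1.5)/4+s
def T(l):return (np.array(l)-1.5)/4+t
E
python3 - <<'E'
from cr import *
print(onz("scene",S([(484,331),(389,436),(275,557)]),.071)[:,:2].round(4).tolist())
print(onz("top",T([(348,86),(506,104),(674,126)]),.071)[:,:2].round(4).tolist())
print("frames",onz("top",T([(357,96),(514,116),(675,139)]),.042)[:,:2].round(4).tolist())
# automated: gray disc detection of boss tops by brightness in both
for n,z in (("scene",.071),("top",.071)):
    im=cv2.imread(f"pics/j_{n}.png"); hsv=cv2.cvtColor(im,cv2.COLOR_BGR2HSV)
    u0,v0,w,h=(330,150,95,100) if n=="scene" else (195,190,120,55)
    H,Sx,V=cv2.split(hsv)
    m=(((H>92)&(H<125)&(Sx>8)&(Sx<60)&(V>(115 if n=="scene" else 65))).astype(np.uint8)*255)
    mm=np.zeros_like(m);mm[v0:v0+h,u0:u0+w]=m[v0:v0+h,u0:u0+w]
    mm=cv2.morphologyEx(mm,cv2.MORPH_OPEN,np.ones((3,3),np.uint8))
    cs,_=cv2.findContours(mm,0,1)
    for c in cs:
        if cv2.contourArea(c)>60:
            M=cv2.moments(c);p=(M["m10"]/M["m00"],M["m01"]/M["m00"]);print(n,np.round(p,1),cv2.contourArea(c),onz(n,p,z)[0,:2].round(4), cv2.fitEllipse(c))
E
```

```text
[[0.6256, 0.192], [0.6157, 0.1022], [0.6032, 0.0059]]
[[0.625, 0.1932], [0.6162, 0.1028], [0.6053, 0.0074]]
frames [[0.6243, 0.1934], [0.6141, 0.1016], [0.6023, 0.0081]]
scene [353.1 223.7] 168.0 [0.6026 0.0059] ((353.1668701171875, 223.7545928955078), (13.104086875915527, 16.834096908569336), 94.62378692626953)
scene [381.9 193.2] 149.0 [0.6151 0.1032] ((381.9000244140625, 193.18235778808594), (12.236757278442383, 15.821523666381836), 96.77841186523438)
scene [405.5 166.9] 118.0 [0.6248 0.193 ] ((405.4891662597656, 166.9348907470703), (10.52747917175293, 15.06087875366211), 98.0402603149414)
top [293.1 216.2] 204.0 [0.6051 0.0076] ((293.0347900390625, 216.2564697265625), (15.262561798095703, 17.453033447265625), 70.93231964111328)
top [250.4 210.7] 201.5 [0.6161 0.1043] ((250.4622802734375, 210.65017700195312), (14.57557201385498, 18.073572158813477), 42.67321014404297)
top [211.7 205.7] 194.0 [0.6261 0.1929] ((211.76370239257812, 205.66085815429688), (14.281736373901367, 17.667591094970703), 40.55119705200195)
```

Request:
{"op": "jog_arm", "data": {
  "increments": [
    [[0, 0.4, 0, 0.018, 0.045, 0, -1], [0, 0.4, 0, 0.036, 0.09, 0, -1], [0, 0.4, 0, 0.054, 0.135, 0, -1], [0, 0.4, 0, 0.072, 0.18, 0, -1], [0, 0.4, 0, 0.09, 0.225, 0, -1], [0, 0.4, 0, 0.108, 0.27, 0, -1], [0, 0.4, 0, 0.126, 0.315, -0.01, -1], [0, 0.4, 0, 0.144, 0.36, -0.03, -1]]
  ]
}}

```text
time: 18.3
position: [0.6042, 0.1416, 0.1482]
tool_rot: [-0.471, 0.526, -0.525, 0.475]
ft_force: [0.9, -0.2, -0.5]
grip_width: 0.0873
```

Request:
{"op": "jog_arm", "data": {
  "increments": [
    [[0, 0, 0, 0.01, 0.03, -0.01, -1], [0, 0, 0, 0.02, 0.05, -0.02, -0.6], [0, 0, 0, 0.02, 0.05, -0.02, -0.4], [0, 0, 0, 0.02, 0.05, -0.02, -0.4], [0, 0, 0, 0.02, 0.05, -0.02, -0.4]]
  ]
}}

```text
time: 18.8
position: [0.6235, 0.1915, 0.1283]
tool_rot: [-0.471, 0.526, -0.525, 0.475]
ft_force: [0.1, -0.2, -0.3]
grip_width: 0.0645
```

```bash
python3 - <<'E'
from t import *
o=st();print((np.array([.625,.1928,.0585])-o["position"]).round(4))
E
```

```text
t18.80 p [0.6235 0.1915 0.1283] ft [ 0.1 -0.2 -0.3] w 0.0645 yt [ 0.002  0.005 -1.   ] zt [ 0.995 -0.104  0.002] yaw(jaw)-6.0
[ 0.0015  0.0013 -0.0698]
```

Request:
{"op": "jog_arm", "data": {
  "increments": [
    [[-0.3, 0, -0.5, 0.0015, 0.0013, -0.03, -0.4], [-0.3, 0, -0.5, 0.0015, 0.0013, -0.055, -0.4], [-0.3, 0, -0.5, 0.0015, 0.0013, -0.068, -0.4], [-0.3, 0, -0.5, 0.0015, 0.0013, -0.07, -0.4], [-0.3, 0, -0.5, 0.0015, 0.0013, -0.07, -0.4]]
  ]
}}

```text
time: 19.3
position: [0.6253, 0.1922, 0.0587]
tool_rot: [0.47, -0.527, 0.528, -0.471]
ft_force: [-1.0, -0.2, 0.1]
grip_width: 0.0609
```

Request:
{"op": "jog_arm", "data": {
  "increments": [
    [[0, 0, 0, 0, 0, 0, 0.1], [0, 0, 0, 0, 0, 0, 0.3], [0, 0, 0, 0, 0, 0, 0.5], [0, 0, 0, 0, 0, 0, 0.5], [0, 0, 0, 0, 0, 0, 0.5]]
  ],
  "squeeze": 15
}}

```text
time: 19.8
position: [0.6256, 0.1923, 0.0593]
tool_rot: [0.47, -0.527, 0.528, -0.472]
ft_force: [-0.4, 0.0, 2.3]
grip_width: 0.0355
```

```bash
python3 - <<'E'
from t import *
o=st(); im=snap("scene"); crop(im,330,90,140,130,5,"k1",1.3)
E
```

```text
t19.80 p [0.6256 0.1923 0.0593] ft [-0.4  0.   2.3] w 0.0355 yt [ 0.004  0.    -1.   ] zt [ 0.993 -0.114  0.004] yaw(jaw)-6.5
```

View pics/k1.png

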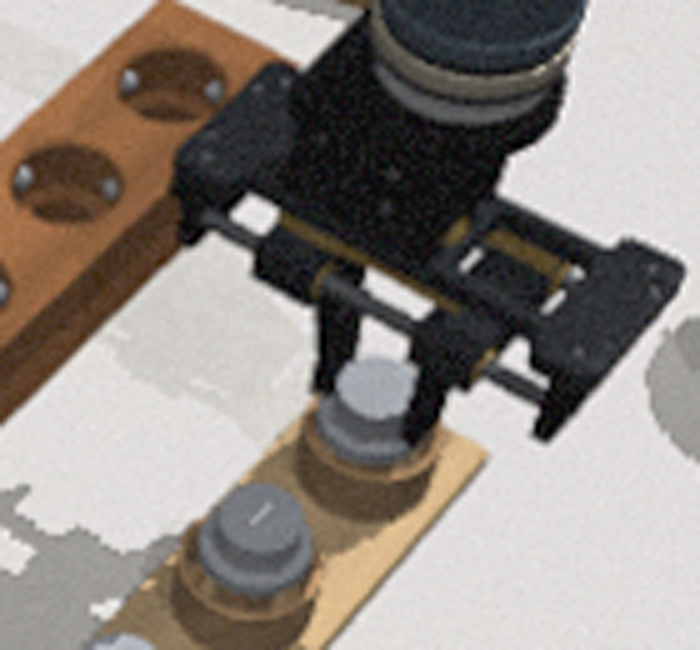

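Request:
{"op": "jog_arm", "data": {
  "increments": [
    [[0, 0, 0, 0, 0, 0.015, 0.5], [0, 0, 0, 0, 0, 0.04, 0.5], [0, 0, 0, 0, 0, 0.06, 0.5], [0, 0, 0, -0.02, 0.016, 0.06, 0.5], [0, 0, 0, -0.05, 0.039, 0.06, 0.5], [0, 0, 0, -0.08, 0.062, 0.06, 0.5], [0, 0, 0, -0.11, 0.085, 0.06, 0.5], [0, 0, 0, -0.14, 0.108, 0.06, 0.5]]
  ]
}}

```text
time: 20.65
position: [0.4846, 0.3011, 0.1202]
tool_rot: [0.469, -0.527, 0.529, -0.472]
ft_force: [0.8, 0.1, -0.7]
grip_width: 0.0355
```

Request:
{"op": "jog_arm", "data": {
  "increments": [
    [[0, 0, 0, -0.02, 0.015, 0, 0.5], [0, 0, 0, -0.032, 0.026, -0.01, 0.5], [0, 0, 0, -0.032, 0.026, -0.02, 0.5], [0, 0, 0, -0.032, 0.026, -0.02, 0.5], [0, 0, 0, -0.032, 0.026, -0.02, 0.5]]
  ]
}}

```text
time: 21.15
position: [0.4538, 0.3264, 0.0996]
tool_rot: [0.469, -0.527, 0.529, -0.471]
ft_force: [-0.2, 0.0, -0.4]
grip_width: 0.0353
```

```bash
python3 - <<'E'
from t import *
im=snap("scene","k2s"); crop(im,290,50,140,130,5,"k2",1.3)
im=snap("top","k2t"); crop(im,100,220,140,110,5,"k3",2)
o=st();print((np.array([.4527,.3268,.0])-o["position"]).round(4))
E
```

```text
t21.25 p [0.454  0.3264 0.1001] ft [ 0.  -0.1 -0.3] w 0.0357 yt [ 0.005  0.001 -1.   ] zt [ 0.993 -0.116  0.005] yaw(jaw)-6.7
[-0.0013  0.0004 -0.1001]
```

View pics/k2.png

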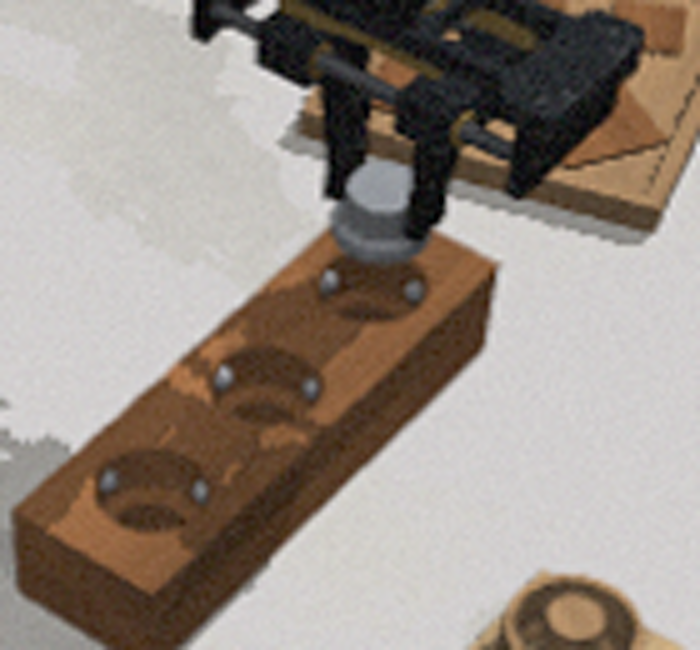

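View pics/k3.png

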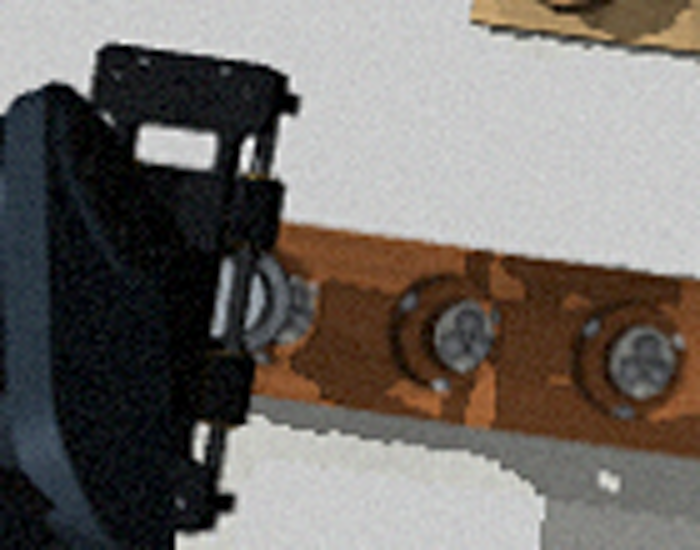

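```bash
python3 - <<'E'
from t import *
print(onz("scene",[((384-2)/5+290,(187-2)/5+50)],.112)[0])
# flange bottom left/right extents 333..431 at row~ 240, z~.092
print(onz("scene",[((382-2)/5+290,(231-2)/5+50)],.092)[0])
print((proj("scene",[[.454,.3264,.112],[.4527,.3268,.055]])-[290,50])*5+2)
E
```

```text
[0.45218066 0.32669371 0.112     ]
[0.45584995 0.32228073 0.092     ]
[[387.17810618 188.76456628]
 [373.02432891 286.06002226]]
```

Request:
{"op": "jog_arm", "data": {
  "increments": [
    [[0, 0.3, 0, -0.0013, 0.0004, 0, 0.5], [0, 0.3, 0, -0.0013, 0.0004, -0.01, 0.5], [0, 0.3, 0, -0.0013, 0.0004, -0.02, 0.5], [0, 0.3, 0, -0.0013, 0.0004, -0.028, 0.5], [0, 0.3, 0, -0.0013, 0.0004, -0.032, 0.5], [0, 0.3, 0, -0.0013, 0.0004, -0.034, 0.5], [0, 0.3, 0, -0.0013, 0.0004, -0.035, 0.5]]
  ]
}}

```text
time: 21.95
position: [0.4526, 0.3269, 0.0647]
tool_rot: [-0.47, 0.528, -0.528, 0.47]
ft_force: [-0.1, -0.8, -0.1]
grip_width: 0.0355
```

Request:
{"op": "jog_arm", "data": {
  "increments": [
    [[0, 0, 0, 0, 0, -0.002, 0.5], [0, 0, 0, 0, 0, -0.004, 0.5], [0, 0, 0, 0, 0, -0.005, 0.5], [0, 0, 0, 0, 0, -0.005, 0.5]]
  ]
}}

```text
time: 22.35
position: [0.4526, 0.3269, 0.0597]
tool_rot: [-0.47, 0.528, -0.528, 0.47]
ft_force: [0.7, 0.3, -0.7]
grip_width: 0.0351
```

Request:
{"op": "jog_arm", "data": {
  "increments": [
    [[0, 0, 0, 0, 0, -0.0005, 0.3], [0, 0, 0, 0, 0, 0, 0], [0, 0, 0, 0, 0, 0, -0.4], [0, 0, 0, 0, 0, 0.03, -0.4], [0, 0, 0, 0, 0, 0.065, -0.4], [0, 0, 0, 0.03, -0.04, 0.07, -0.4], [0, 0, 0, 0.06, -0.08, 0.07, -0.4], [0, 0, 0, 0.09, -0.12, 0.07, -0.4]]
  ]
}}

```text
time: 23.15
position: [0.5435, 0.2063, 0.1307]
tool_rot: [0.47, -0.528, 0.528, -0.471]
ft_force: [0.0, 0.1, 0.2]
grip_width: 0.0609
```

Request:
{"op": "jog_arm", "data": {
  "increments": [
    [[0, 0, 0, 0.03, -0.04, 0, -0.4], [0, 0, 0, 0.055, -0.08, 0, -0.4], [0, 0, 0, 0.072, -0.1, 0, -0.4], [0, 0, 0, 0.072, -0.1, 0, -0.4], [0, 0, 0, 0.072, -0.1, 0, -0.4]]
  ]
}}

```text
time: 23.65
position: [0.6151, 0.1059, 0.1305]
tool_rot: [-0.47, 0.528, -0.528, 0.471]
ft_force: [0.5, 0.4, 0.0]
grip_width: 0.0612
```

```bash
python3 - <<'E'
from t import *
im=snap("scene","l1s"); crop(im,290,60,140,160,5,"l1",1.3)
o=st();print((np.array([.6157,.1033,.0585])-o["position"]).round(4))
E
```

```text
t23.70 p [0.6144 0.1068 0.1305] ft [-0.2  0.4  0.5] w 0.0612 yt [-0.     0.002 -1.   ] zt [ 0.993 -0.114 -0.   ] yaw(jaw)-6.6
[ 0.0013 -0.0035 -0.072 ]
```

View pics/l1.png

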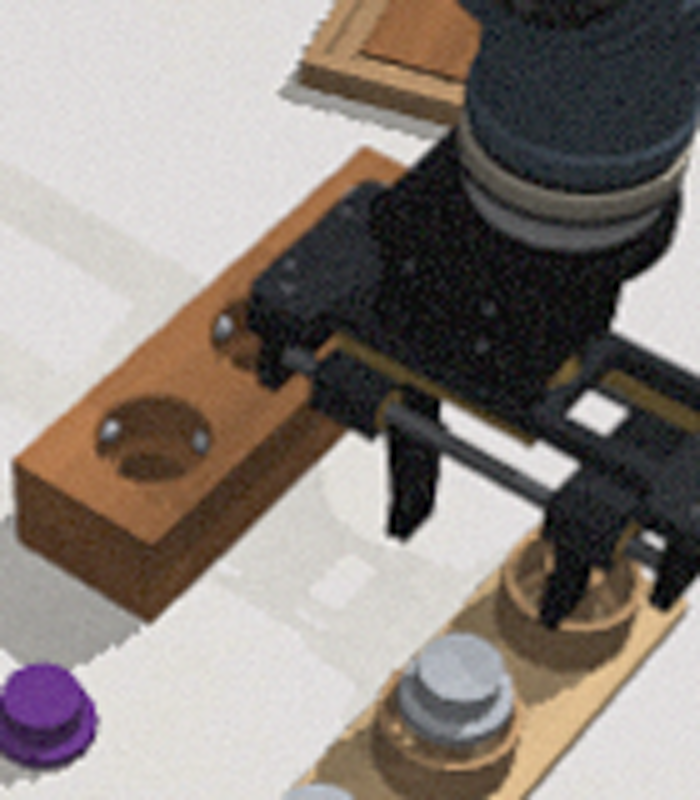

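Request:
{"op": "jog_arm", "data": {
  "increments": [
    [[0, 0, 0, 0.0013, -0.0035, 0, -0.4], [0, 0, 0, 0.0013, -0.0035, -0.03, -0.4], [0, 0, 0, 0.0013, -0.0035, -0.055, -0.4], [0, 0, 0, 0.0013, -0.0035, -0.07, -0.4], [0, 0, 0, 0.0013, -0.0035, -0.072, -0.4], [0, 0, 0, 0.0013, -0.0035, -0.072, -0.4]]
  ]
}}

```text
time: 24.3
position: [0.6155, 0.1039, 0.0584]
tool_rot: [-0.471, 0.528, -0.527, 0.471]
ft_force: [0.2, 0.9, 0.8]
grip_width: 0.0609
```

Request:
{"op": "jog_arm", "data": {
  "increments": [
    [[0, 0, 0, 0, 0, 0, 0.1], [0, 0, 0, 0, 0, 0, 0.3], [0, 0, 0, 0, 0, 0, 0.5], [0, 0, 0, 0, 0, 0, 0.5], [0, 0, 0, 0, 0, 0, 0.5]]
  ]
}}

```text
time: 24.8
position: [0.6158, 0.1039, 0.0591]
tool_rot: [-0.47, 0.528, -0.527, 0.471]
ft_force: [-0.6, -0.4, 3.5]
grip_width: 0.0353
```

Request:
{"op": "jog_arm", "data": {
  "increments": [
    [[0, 0, 0, 0, 0, 0.015, 0.5], [0, 0, 0, 0, 0, 0.04, 0.5], [0, 0, 0, 0, 0, 0.06, 0.5], [0, 0, 0, -0.02, 0.016, 0.06, 0.5], [0, 0, 0, -0.05, 0.04, 0.06, 0.5], [0, 0, 0, -0.08, 0.064, 0.06, 0.5], [0, 0, 0, -0.11, 0.088, 0.06, 0.5], [0, 0, 0, -0.14, 0.112, 0.06, 0.5]]
  ]
}}

```text
time: 25.6
position: [0.4749, 0.2166, 0.12]
tool_rot: [-0.47, 0.528, -0.527, 0.471]
ft_force: [0.8, 1.0, -0.6]
grip_width: 0.0353
```

Request:
{"op": "jog_arm", "data": {
  "increments": [
    [[0, 0, 0, -0.02, 0.015, 0, 0.5], [0, 0, 0, -0.033, 0.027, -0.01, 0.5], [0, 0, 0, -0.033, 0.027, -0.02, 0.5], [0, 0, 0, -0.033, 0.027, -0.02, 0.5], [0, 0, 0, -0.033, 0.027, -0.02, 0.5]]
  ]
}}

```text
time: 26.1
position: [0.4432, 0.2432, 0.1002]
tool_rot: [0.469, -0.528, 0.528, -0.472]
ft_force: [0.4, -0.0, -0.7]
grip_width: 0.0351
```

```bash
python3 - <<'E'
from t import *
im=snap("scene","m1s"); crop(im,290,60,140,130,5,"m1",1.3)
im=snap("top","m1t"); crop(im,120,240,140,110,5,"m2",2)
o=st();print((np.array([.4429,.2428,.0])-o["position"]).round(4))
E
```

```text
t26.20 p [0.4434 0.2431 0.1004] ft [-0.5 -1.  -1.9] w 0.0357 yt [ 0.003  0.002 -1.   ] zt [ 0.993 -0.115  0.003] yaw(jaw)-6.6
[-0.0005 -0.0003 -0.1004]
```

View pics/m1.png

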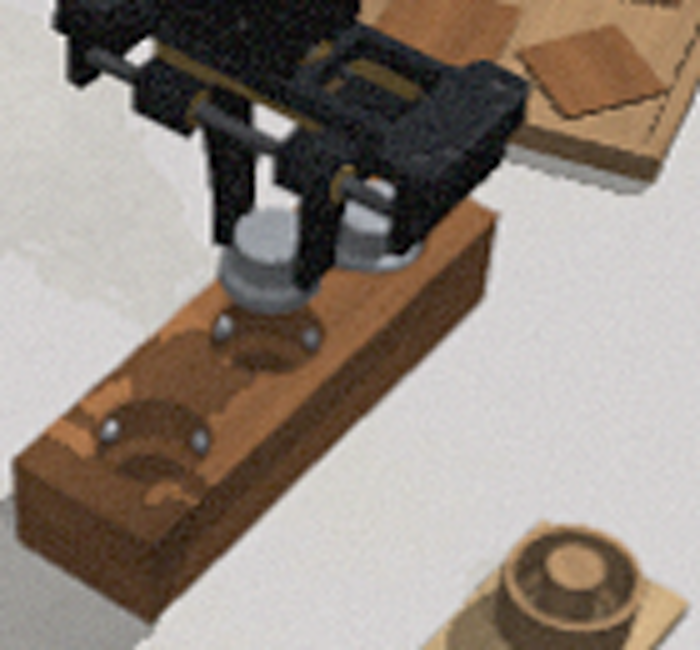

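View pics/m2.png

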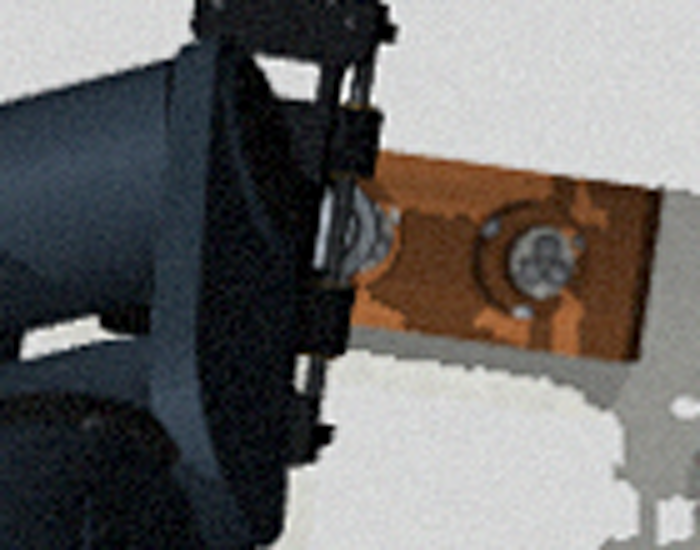

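First cap looks seated in well a; lower the second.

Request:
{"op": "jog_arm", "data": {
  "increments": [
    [[0, 0.2, 0, -0.0005, -0.0002, 0, 0.5], [0, 0.2, 0, -0.0005, -0.0002, -0.01, 0.5], [0, 0.2, 0, -0.0005, -0.0002, -0.02, 0.5], [0, 0.2, 0, -0.0005, -0.0002, -0.028, 0.5], [0, 0.2, 0, -0.0005, -0.0002, -0.034, 0.5], [0, 0.2, 0, -0.0005, -0.0002, -0.038, 0.5], [0, 0.2, 0, -0.0005, -0.0002, -0.0405, 0.5], [0, 0.2, 0, -0.0005, -0.0002, -0.041, 0.5]]
  ]
}}

```text
time: 27.0
position: [0.4427, 0.2429, 0.059]
tool_rot: [-0.47, 0.529, -0.527, 0.47]
ft_force: [-0.4, -0.0, -1.2]
grip_width: 0.0354
```

Request:
{"op": "jog_arm", "data": {
  "increments": [
    [[0, 0, 0, 0, 0, 0, 0.3], [0, 0, 0, 0, 0, 0, 0], [0, 0, 0, 0, 0, 0, -0.4], [0, 0, 0, 0, 0, 0.03, -0.4], [0, 0, 0, 0, 0, 0.065, -0.4], [0, 0, 0, 0.027, -0.04, 0.07, -0.4], [0, 0, 0, 0.054, -0.08, 0.07, -0.4], [0, 0, 0, 0.081, -0.12, 0.07, -0.4]]
  ]
}}

```text
time: 27.8
position: [0.5249, 0.122, 0.1302]
tool_rot: [-0.47, 0.528, -0.527, 0.472]
ft_force: [-0.5, 0.7, 0.5]
grip_width: 0.0606
```

Request:
{"op": "jog_arm", "data": {
  "increments": [
    [[0, 0, 0, 0.027, -0.04, 0, -0.4], [0, 0, 0, 0.054, -0.08, 0, -0.4], [0, 0, 0, 0.08, -0.116, 0, -0.4], [0, 0, 0, 0.08, -0.116, 0, -0.4], [0, 0, 0, 0.08, -0.116, 0, -0.4], [0, 0, 0, 0.08, -0.116, 0, -0.4]]
  ]
}}

```text
time: 28.4
position: [0.6036, 0.0069, 0.13]
tool_rot: [-0.47, 0.528, -0.527, 0.471]
ft_force: [-0.4, 0.8, -0.3]
grip_width: 0.0608
```

```bash
python3 - <<'E'
from t import *
im=snap("scene","n1s"); crop(im,290,60,140,160,5,"n1",1.3)
o=st();print((np.array([.604,.0067,.0585])-o["position"]).round(4))
E
```

```text
t28.45 p [0.6035 0.0073 0.13  ] ft [-0.6  0.2 -0.4] w 0.0607 yt [-0.     0.003 -1.   ] zt [ 0.994 -0.112 -0.001] yaw(jaw)-6.5
[ 0.0005 -0.0006 -0.0715]
```

View pics/n1.png

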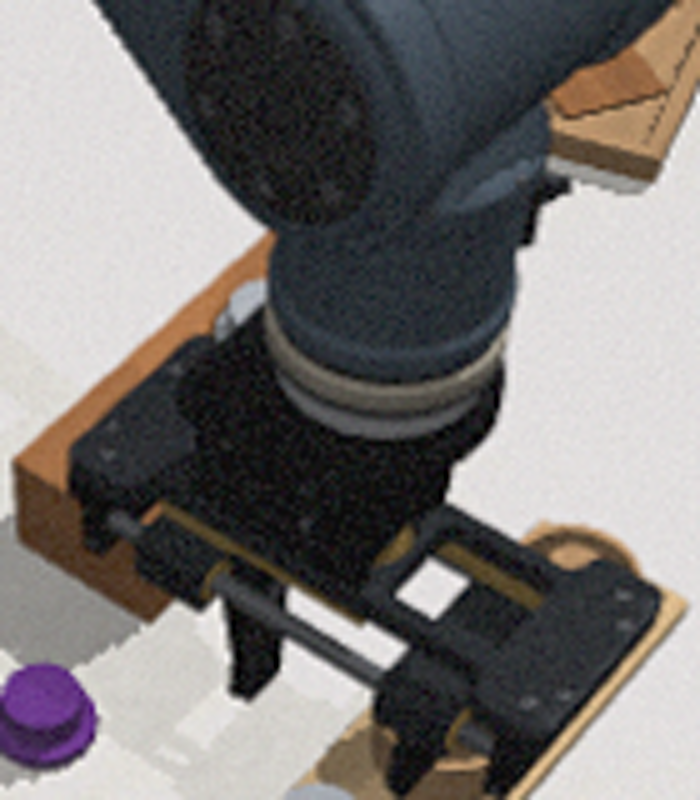

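Request:
{"op": "jog_arm", "data": {
  "increments": [
    [[0, 0, 0, 0.0005, -0.0006, -0.03, -0.4], [0, 0, 0, 0.0005, -0.0006, -0.055, -0.4], [0, 0, 0, 0.0005, -0.0006, -0.07, -0.4], [0, 0, 0, 0.0005, -0.0006, -0.072, -0.4], [0, 0, 0, 0.0005, -0.0006, -0.072, -0.4], [0, 0, 0, 0.0005, -0.0006, -0.072, -0.2]]
  ]
}}

```text
time: 29.05
position: [0.6049, 0.0069, 0.0591]
tool_rot: [-0.47, 0.528, -0.527, 0.472]
ft_force: [0.4, 0.1, 0.4]
grip_width: 0.0578
```

Request:
{"op": "jog_arm", "data": {
  "increments": [
    [[0, 0, 0, 0, 0, 0, 0.1], [0, 0, 0, 0, 0, 0, 0.3], [0, 0, 0, 0, 0, 0, 0.5], [0, 0, 0, 0, 0, 0, 0.5], [0, 0, 0, 0, 0, 0, 0.5]]
  ]
}}

```text
time: 29.55
position: [0.605, 0.0068, 0.0597]
tool_rot: [-0.47, 0.527, -0.527, 0.472]
ft_force: [-1.1, 0.4, 4.6]
grip_width: 0.0355
```

```bash
python3 - <<'E'
from t import *
o=st(); im=snap("scene"); crop(im,290,130,140,130,5,"n2",1.3)
E
```

```text
t29.55 p [0.605  0.0068 0.0597] ft [-1.1  0.4  4.6] w 0.0355 yt [ 0.002  0.002 -1.   ] zt [ 0.994 -0.112  0.002] yaw(jaw)-6.4
```

View pics/n2.png

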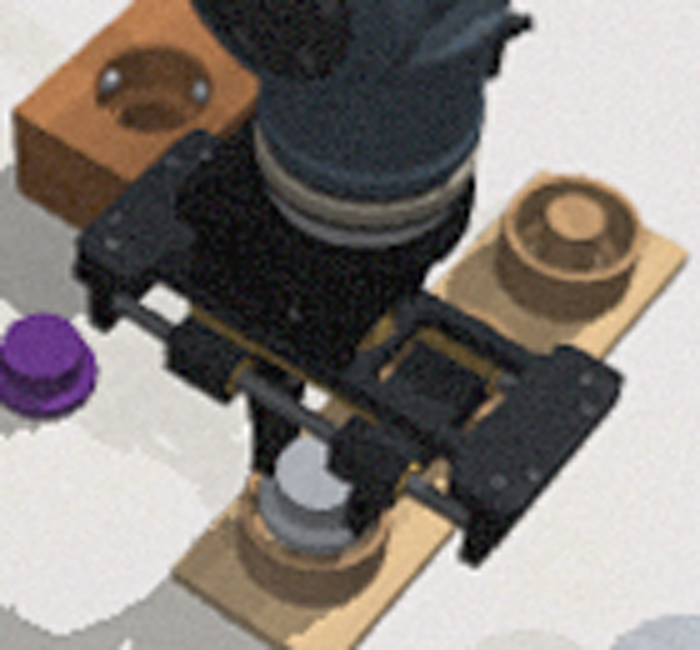

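Request:
{"op": "jog_arm", "data": {
  "increments": [
    [[0, 0, 0, 0, 0, 0.015, 0.5], [0, 0, 0, 0, 0, 0.04, 0.5], [0, 0, 0, 0, 0, 0.06, 0.5], [0, 0, 0, -0.02, 0.018, 0.06, 0.5], [0, 0, 0, -0.05, 0.044, 0.06, 0.5], [0, 0, 0, -0.08, 0.07, 0.06, 0.5], [0, 0, 0, -0.11, 0.097, 0.06, 0.5], [0, 0, 0, -0.14, 0.123, 0.06, 0.5]]
  ]
}}

```text
time: 30.4
position: [0.4637, 0.1306, 0.1195]
tool_rot: [-0.47, 0.528, -0.527, 0.472]
ft_force: [-0.5, 0.5, -1.3]
grip_width: 0.0357
```

Request:
{"op": "jog_arm", "data": {
  "increments": [
    [[0, 0, 0, -0.02, 0.018, 0, 0.5], [0, 0, 0, -0.032, 0.028, -0.01, 0.5], [0, 0, 0, -0.032, 0.028, -0.02, 0.5], [0, 0, 0, -0.032, 0.028, -0.02, 0.5], [0, 0, 0, -0.032, 0.028, -0.02, 0.5]]
  ]
}}

```text
time: 30.9
position: [0.4331, 0.1581, 0.0991]
tool_rot: [0.469, -0.528, 0.528, -0.472]
ft_force: [0.7, -0.5, -1.3]
grip_width: 0.0356
```

```bash
python3 - <<'E'
from t import *
im=snap("scene","o1s"); crop(im,270,60,140,130,5,"o1",1.3)
o=st();print((np.array([.4331,.1580,.0])-o["position"]).round(4))
E
```

```text
t30.95 p [0.4332 0.158  0.0994] ft [-0.4  0.4 -1.4] w 0.0353 yt [ 0.003  0.002 -1.   ] zt [ 0.994 -0.114  0.003] yaw(jaw)-6.5
[-0.0001 -0.     -0.0994]
```

View pics/o1.png

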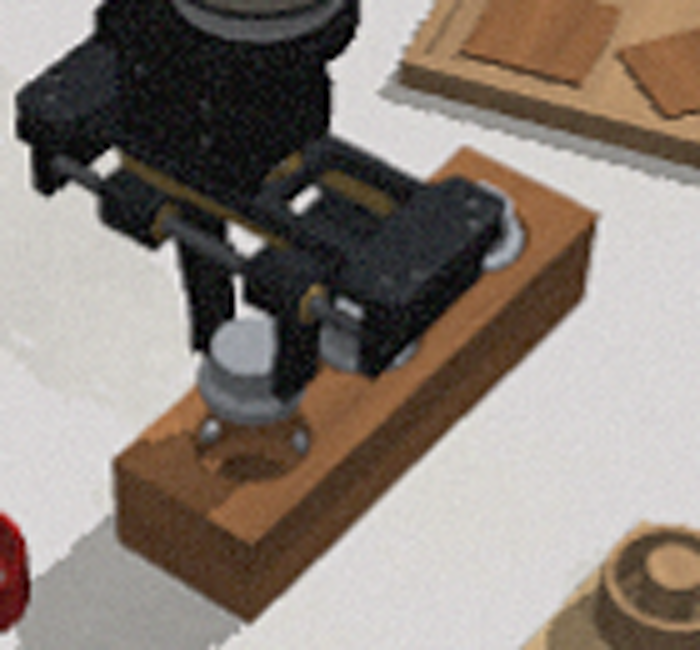

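Tip-to-underside offset here is about 12.7 mm, so the seated tip height is about 0.0597.

Request:
{"op": "jog_arm", "data": {
  "increments": [
    [[0, 0.2, 0, 0, 0, -0.01, 0.5], [0, 0.2, 0, 0, 0, -0.02, 0.5], [0, 0.2, 0, 0, 0, -0.028, 0.5], [0, 0.2, 0, 0, 0, -0.034, 0.5], [0, 0.2, 0, 0, 0, -0.038, 0.5], [0, 0.2, 0, 0, 0, -0.0395, 0.5], [0, 0.2, 0, 0, 0, -0.0395, 0.5]]
  ]
}}

```text
time: 31.65
position: [0.433, 0.158, 0.0597]
tool_rot: [-0.47, 0.529, -0.527, 0.471]
ft_force: [-0.4, -0.2, -0.4]
grip_width: 0.0355
```

Request:
{"op": "jog_arm", "data": {
  "increments": [
    [[0, 0, 0, 0, 0, 0, 0.3], [0, 0, 0, 0, 0, 0, 0], [0, 0, 0, 0, 0, 0, -0.4], [0, 0, 0, 0, 0, 0.03, -0.4], [0, 0, 0, 0, 0, 0.075, -0.6], [0, 0, 0, 0, -0.04, 0.12, -0.6], [0, 0, 0, 0, -0.08, 0.15, -0.6], [0, 0, 0, 0.01, -0.12, 0.16, -0.6]]
  ]
}}

```text
time: 32.45
position: [0.4426, 0.0391, 0.2221]
tool_rot: [0.47, -0.527, 0.527, -0.473]
ft_force: [1.1, -0.5, -0.2]
grip_width: 0.0688
```

Request:
{"op": "jog_arm", "data": {
  "increments": [
    [[0, 0, 0, 0.01, -0.045, 0, -0.6], [0, 0, 0, 0.02, -0.09, 0, -0.6], [0, 0, 0, 0.03, -0.135, 0, -0.6], [0, 0, 0, 0.04, -0.18, 0, -0.6], [0, 0, 0, 0.04, -0.225, 0, -0.6], [0, 0, 0, 0.04, -0.26, 0, -0.6], [0, 0, 0, 0.04, -0.26, 0, -0.6]]
  ]
}}

```text
time: 33.15
position: [0.4833, -0.2259, 0.2224]
tool_rot: [0.469, -0.527, 0.53, -0.471]
ft_force: [0.4, 0.5, 0.0]
grip_width: 0.0697
```

```bash
python3 - <<'E'
from t import *
st()
a=snap("scene","p_s"); crop(a,285,85,150,185,4,"p1",1.3); crop(a,160,330,110,100,6,"p3",1.3)
b=snap("top","p_t"); crop(b,125,185,195,135,4,"p2",2.2);crop(b,410,205,90,80,7,"p4",2.2)
E
```

```text
t33.15 p [ 0.4833 -0.2259  0.2224] ft [0.4 0.5 0. ] w 0.0697 yt [ 0.005 -0.001 -1.   ] zt [ 0.993 -0.116  0.005] yaw(jaw)-6.6
```

View pics/p1.png

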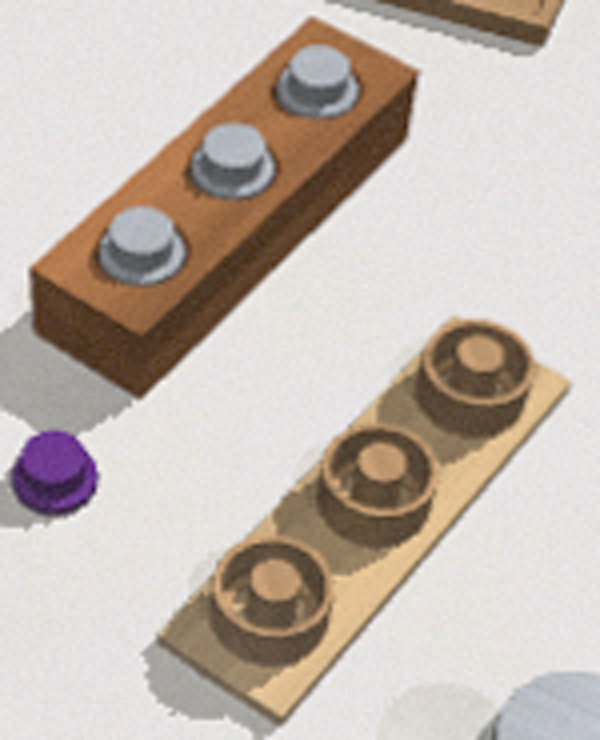

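View pics/p2.png

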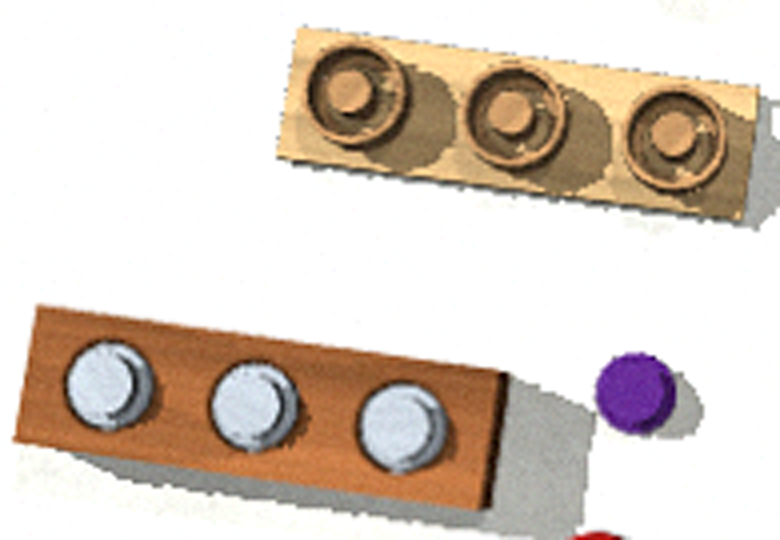

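View pics/p3.png

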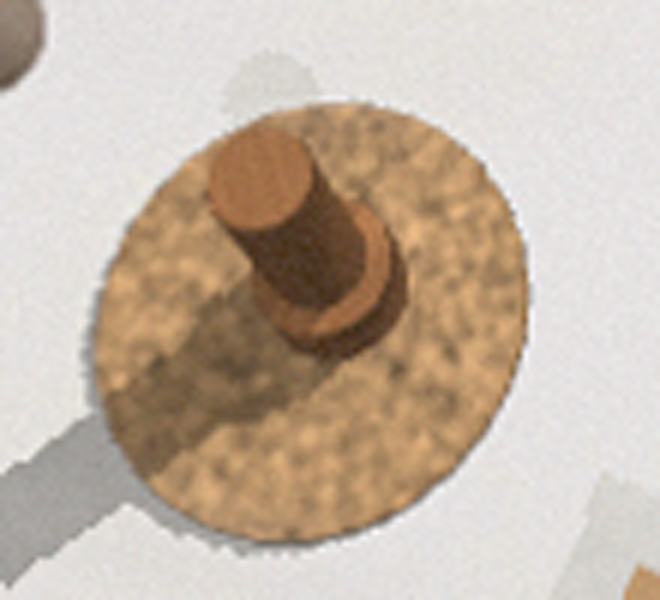

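View pics/p4.png

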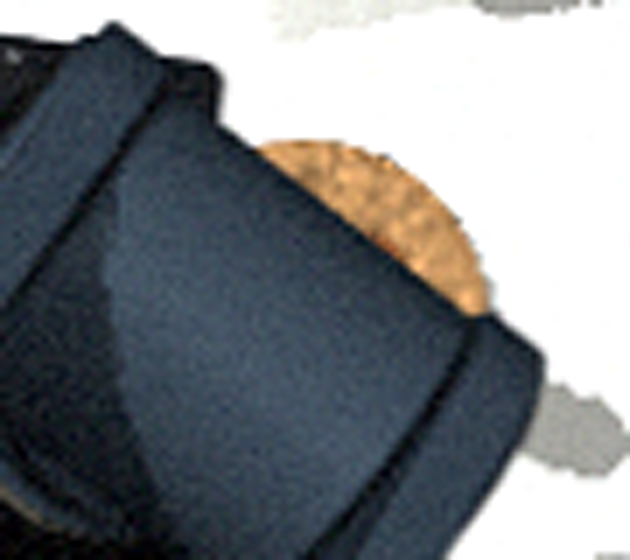

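```bash
python3 - <<'E'
from cr import *
print("caps",onz("scene",S([(320,67),(234,147),(142,231)]),.071)[:,:2].round(4).tolist(),onz("top",T([(100,379),(246,400),(395,421)]),.071)[:,:2].round(4).tolist())
print("pusher top",onz("scene",[(261/6+160-.4,177/6+330-.4)],.116)[0].round(4))
print("mat",onz("scene",[(312/6+160-.4,323/6+330-.4)],.005)[0].round(4))
im=cv2.imread("pics/top0.png");crop(im,410,205,90,80,7,"q0",2.2)
E
```

```text
caps [[0.4521, 0.3268], [0.4427, 0.2415], [0.4328, 0.1572]] [[0.456, 0.3271], [0.4462, 0.2434], [0.4364, 0.159]]
pusher top [ 0.5442 -0.363   0.116 ]
mat [ 0.5419 -0.3744  0.005 ]
```

View pics/q0.png

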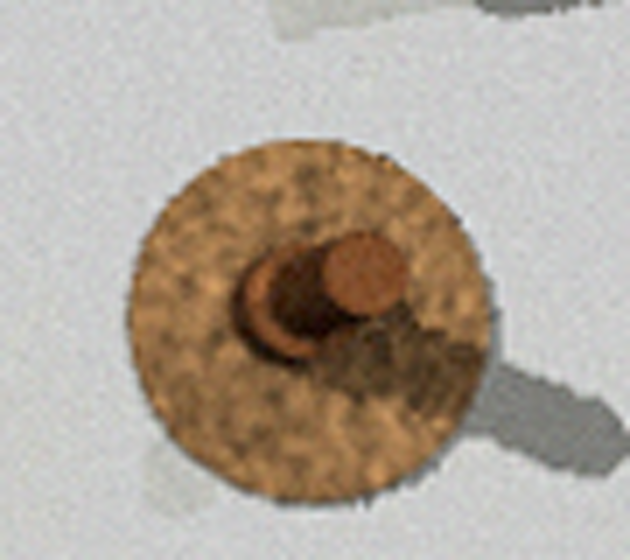

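```bash
python3 - <<'E'
from t import *
print(onz("top",[(365/7+410-.4,273/7+205-.4)],.116)[0].round(4),onz("top",[(311/7+410-.4,321/7+205-.4)],.006)[0].round(4))
E
```

```text
[ 0.5446 -0.363   0.116 ] [ 0.5406 -0.3723  0.006 ]
```

Request:
{"op": "jog_arm", "data": {
  "increments": [
    [[0, 0.2, 0, 0.02, -0.045, 0, -0.6], [0, 0.2, 0, 0.04, -0.09, -0.02, -0.6], [0, 0.2, 0, 0.06, -0.13, -0.045, -0.6], [0, 0.2, 0, 0.061, -0.137, -0.055, -0.6], [0, 0.2, 0, 0.061, -0.137, -0.055, -0.6], [0, 0.2, 0, 0.061, -0.137, -0.055, -0.6]]
  ]
}}

```text
time: 33.85
position: [0.5424, -0.3556, 0.1667]
tool_rot: [-0.471, 0.529, -0.525, 0.472]
ft_force: [-0.1, 0.4, 0.1]
grip_width: 0.0697
```

```bash
python3 - <<'E'
from t import *
a=snap("scene","q_s"); crop(a,150,310,130,110,6,"q1",1.3)
o=st();print((np.array([.544,-.3635,.056])-o["position"]).round(4))
E
```

```text
t33.90 p [ 0.5428 -0.3557  0.1675] ft [0.4 0.3 0.2] w 0.0696 yt [-0.002  0.004 -1.   ] zt [ 0.994 -0.111 -0.002] yaw(jaw)-6.4
[ 0.0012 -0.0078 -0.1115]
```

View pics/q1.png

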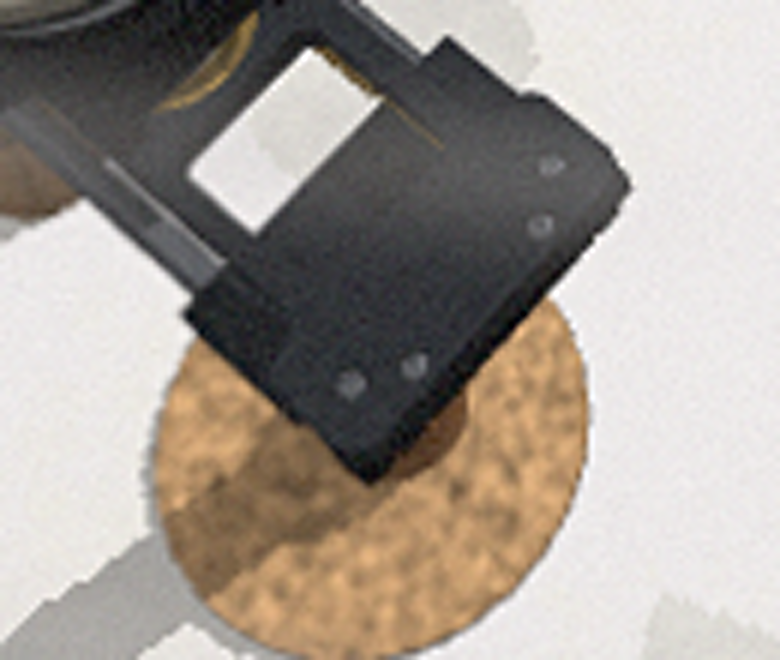

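Request:
{"op": "jog_arm", "data": {
  "increments": [
    [[0, 0, 0, 0.0013, -0.0078, 0, -0.6], [0, 0, 0, 0.0013, -0.0078, -0.01, -0.6], [0, 0, 0, 0.0013, -0.0078, -0.045, -0.6], [0, 0, 0, 0.0013, -0.0078, -0.08, -0.6], [0, 0, 0, 0.0013, -0.0078, -0.105, -0.6], [0, 0, 0, 0.0013, -0.0078, -0.1105, -0.6], [0, 0, 0, 0.0013, -0.0078, -0.1105, -0.3], [0, 0, 0, 0.0013, -0.0078, -0.1105, 0]]
  ]
}}

```text
time: 34.7
position: [0.5449, -0.3642, 0.0584]
tool_rot: [-0.471, 0.528, -0.526, 0.472]
ft_force: [0.3, -0.3, 0.1]
grip_width: 0.0608
```

Request:
{"op": "jog_arm", "data": {
  "increments": [
    [[0, 0, 0, 0, 0, 0, 0.3], [0, 0, 0, 0, 0, 0, 0.6], [0, 0, 0, 0, 0, 0, 0.6], [0, 0, 0, 0, 0, 0, 0.6], [0, 0, 0, 0, 0, 0, 0.6]]
  ],
  "squeeze": 50
}}

```text
time: 35.2
position: [0.545, -0.3643, 0.0589]
tool_rot: [-0.471, 0.527, -0.527, 0.472]
ft_force: [-0.6, -0.0, 3.4]
grip_width: 0.0273
```

```bash
python3 - <<'E'
from t import *
st();a=snap("scene","r_s"); crop(a,150,310,130,110,6,"r1",1.3)
E
```

```text
t35.20 p [ 0.545  -0.3643  0.0589] ft [-0.6 -0.   3.4] w 0.0273 yt [ 0.001  0.002 -1.   ] zt [ 0.994 -0.111  0.   ] yaw(jaw)-6.4
```

View pics/r1.png

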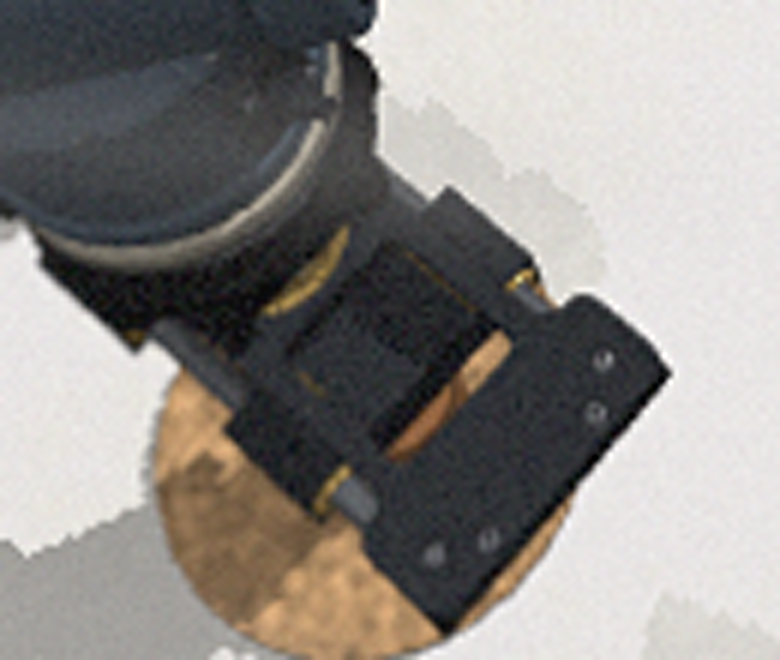

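Request:
{"op": "jog_arm", "data": {
  "increments": [
    [[0, 0, 0, 0, 0, 0.015, 0.6], [0, 0, 0, 0, 0, 0.045, 0.6], [0, 0, 0, 0, 0, 0.08, 0.6], [0, 0, 0, -0.005, 0.02, 0.11, 0.6], [0, 0, 0, -0.015, 0.055, 0.11, 0.6], [0, 0, 0, -0.025, 0.09, 0.11, 0.6], [0, 0, 0, -0.035, 0.13, 0.11, 0.6], [0, 0, 0, -0.045, 0.17, 0.11, 0.6]]
  ]
}}

```text
time: 36.05
position: [0.4993, -0.193, 0.1696]
tool_rot: [-0.47, 0.528, -0.527, 0.472]
ft_force: [0.9, -0.9, -2.6]
grip_width: 0.0273
```

Request:
{"op": "jog_arm", "data": {
  "increments": [
    [[0, 0, 0, -0.01, 0.04, 0, 0.6], [0, 0, 0, -0.02, 0.08, 0, 0.6], [0, 0, 0, -0.03, 0.12, 0, 0.6], [0, 0, 0, -0.04, 0.16, 0, 0.6], [0, 0, 0, -0.05, 0.2, 0, 0.6], [0, 0, 0, -0.06, 0.24, 0, 0.6], [0, 0, 0, -0.065, 0.28, 0, 0.6], [0, 0, 0, -0.067, 0.32, 0, 0.6]]
  ]
}}

```text
time: 36.85
position: [0.4313, 0.1285, 0.1703]
tool_rot: [-0.47, 0.528, -0.527, 0.472]
ft_force: [1.3, -1.0, -2.1]
grip_width: 0.0272
```

```bash
python3 - <<'E'
from t import *
a=snap("scene","s_s"); crop(a,230,60,160,150,5,"s1",1.3)
o=st();print((np.array([.4330,.1580,.1289])-o["position"]).round(4))
E
```

```text
t36.90 p [0.4308 0.1337 0.1704] ft [ 0.2  3.9 -2.5] w 0.0273 yt [ 0.001  0.006 -1.   ] zt [ 0.994 -0.11   0.001] yaw(jaw)-6.3
[ 0.0022  0.0243 -0.0415]
```

View pics/s1.png

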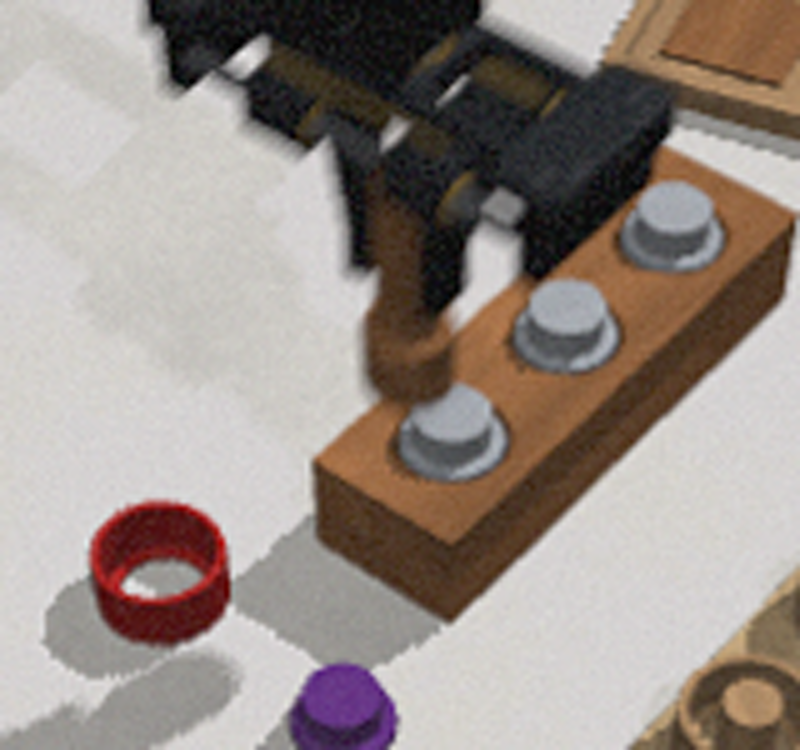

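Request:
{"op": "jog_arm", "data": {
  "increments": [
    [[0, 0, 0, 0.0022, 0.015, 0, 0.6], [0, 0, 0, 0.0022, 0.0243, 0, 0.6], [0, 0, 0, 0.0022, 0.0243, -0.02, 0.6], [0, 0, 0, 0.0022, 0.0243, -0.033, 0.6], [0, 0, 0, 0.0022, 0.0243, -0.033, 0.6], [0, 0, 0, 0.0022, 0.0243, -0.033, 0.6]]
  ]
}}

```text
time: 37.5
position: [0.4332, 0.1575, 0.1377]
tool_rot: [-0.47, 0.528, -0.526, 0.473]
ft_force: [-0.4, 0.2, -2.3]
grip_width: 0.0273
```

```bash
python3 - <<'E'
from t import *
a=snap("scene","s_s"); crop(a,270,70,110,100,6,"s2",1.3)
o=st();print((np.array([.4330,.1580,.1049])-o["position"]).round(4))
E
```

```text
t37.55 p [0.4336 0.1576 0.138 ] ft [ 1.  -0.8 -2.6] w 0.0275 yt [ 0.002  0.006 -1.   ] zt [ 0.994 -0.11   0.002] yaw(jaw)-6.3
[-0.0006  0.0004 -0.0331]
```

View pics/s2.png

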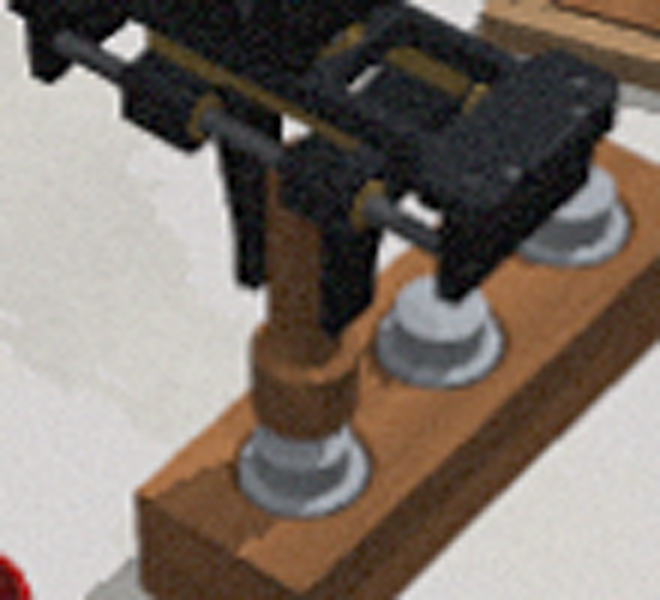

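Request:
{"op": "jog_arm", "data": {
  "increments": [
    [[-0.3, 0, 0, -0.0005, 0.0004, -0.008, 0.6], [-0.3, 0, 0, -0.0005, 0.0004, -0.014, 0.6], [-0.3, 0, 0, -0.0005, 0.0004, -0.018, 0.6], [-0.3, 0, 0, -0.0005, 0.0004, -0.022, 0.6], [-0.3, 0, 0, -0.0005, 0.0004, -0.026, 0.6], [-0.3, 0, 0, -0.0005, 0.0004, -0.03, 0.6], [-0.3, 0, 0, -0.0005, 0.0004, -0.033, 0.6], [-0.3, 0, 0, -0.0005, 0.0004, -0.034, 0.6]]
  ]
}}

```text
time: 38.35
position: [0.4334, 0.158, 0.1047]
tool_rot: [0.471, -0.526, 0.527, -0.473]
ft_force: [-2.9, -1.1, 18.5]
grip_width: 0.0275
```

Request:
{"op": "jog_arm", "data": {
  "increments": [
    [[0, 0, 0, 0, 0, -0.003, 0.6], [0, 0, 0, 0, 0, -0.004, 0.6], [0, 0, 0, 0, 0, -0.004, 0.6]]
  ]
}}

```text
time: 38.65
position: [0.4335, 0.1581, 0.1046]
tool_rot: [0.47, -0.526, 0.528, -0.473]
ft_force: [-6.4, -1.4, 40.5]
grip_width: 0.0274
```

Request:
{"op": "jog_arm", "data": {
  "increments": [
    [[0, 0, 0, 0, 0, 0.02, 0.6], [0, 0, 0, 0, 0, 0.045, 0.6], [0, 0, 0, 0.001, 0.01, 0.05, 0.6], [0, 0, 0, 0.004, 0.035, 0.05, 0.6], [0, 0, 0, 0.007, 0.06, 0.05, 0.6], [0, 0, 0, 0.0097, 0.082, 0.045, 0.6], [0, 0, 0, 0.0097, 0.0844, 0.04, 0.6], [0, 0, 0, 0.0097, 0.0844, 0.033, 0.6]]
  ]
}}

```text
time: 39.45
position: [0.4425, 0.2431, 0.1363]
tool_rot: [0.471, -0.526, 0.527, -0.473]
ft_force: [-0.8, -0.8, -1.8]
grip_width: 0.0273
```

```bash
python3 - <<'E'
from t import *
a=snap("scene","s_s"); crop(a,280,70,110,100,6,"s3",1.3)
o=st();print((np.array([.4428,.2424,.1049])-o["position"]).round(4))
E
```

```text
t39.50 p [0.4416 0.2421 0.1352] ft [-0.1 -0.7 -3.3] w 0.0272 yt [ 0.001 -0.    -1.   ] zt [ 0.994 -0.109  0.001] yaw(jaw)-6.3
[ 0.0012  0.0003 -0.0303]
```

View pics/s3.png

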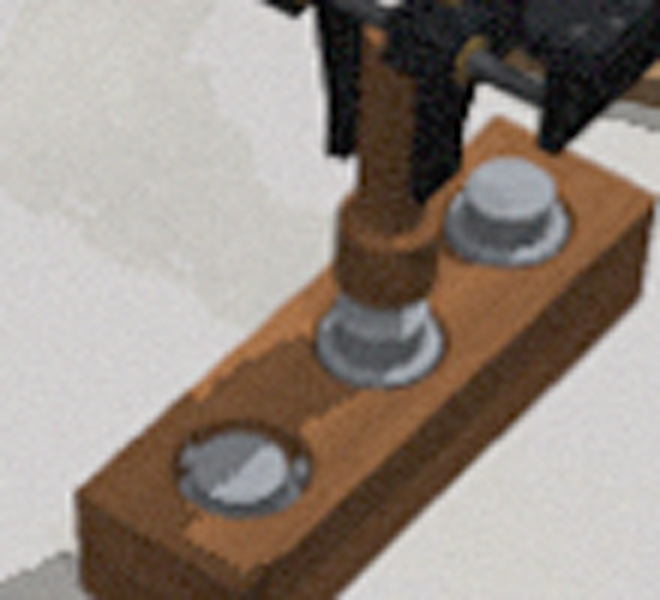

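Request:
{"op": "jog_arm", "data": {
  "increments": [
    [[0, 0, 0, 0.0012, 0.0003, -0.004, 0.6], [0, 0, 0, 0.0012, 0.0003, -0.011, 0.6], [0, 0, 0, 0.0012, 0.0003, -0.015, 0.6], [0, 0, 0, 0.0012, 0.0003, -0.019, 0.6], [0, 0, 0, 0.0012, 0.0003, -0.023, 0.6], [0, 0, 0, 0.0012, 0.0003, -0.027, 0.6], [0, 0, 0, 0.0012, 0.0003, -0.03, 0.6], [0, 0, 0, 0.0012, 0.0003, -0.032, 0.6]]
  ]
}}

```text
time: 40.3
position: [0.4432, 0.242, 0.1047]
tool_rot: [0.471, -0.526, 0.527, -0.472]
ft_force: [-5.2, -1.7, 29.2]
grip_width: 0.0276
```

Request:
{"op": "jog_arm", "data": {
  "increments": [
    [[0, 0, 0, 0, 0, -0.002, 0.6], [0, 0, 0, 0, 0, -0.002, 0.6]]
  ]
}}

```text
time: 40.5
position: [0.4432, 0.2419, 0.1047]
tool_rot: [0.471, -0.527, 0.527, -0.472]
ft_force: [-4.4, -0.4, 18.0]
grip_width: 0.0273
```

Request:
{"op": "jog_arm", "data": {
  "increments": [
    [[0, 0, 0, 0, 0, 0.02, 0.6], [0, 0, 0, 0, 0, 0.045, 0.6], [0, 0, 0, 0.001, 0.01, 0.05, 0.6], [0, 0, 0, 0.004, 0.035, 0.05, 0.6], [0, 0, 0, 0.007, 0.06, 0.05, 0.6], [0, 0, 0, 0.0097, 0.082, 0.045, 0.6], [0, 0, 0, 0.0097, 0.0844, 0.04, 0.6], [0, 0, 0, 0.0097, 0.0844, 0.033, 0.6]]
  ]
}}

```text
time: 41.3
position: [0.4524, 0.3266, 0.1364]
tool_rot: [0.472, -0.526, 0.527, -0.472]
ft_force: [-0.1, 0.6, -1.2]
grip_width: 0.0273
```

```bash
python3 - <<'E'
from t import *
a=snap("scene","s_s"); crop(a,280,60,110,110,6,"s4",1.3)
o=st();print((np.array([.4527,.3268,.1049])-o["position"]).round(4))
E
```

```text
t41.35 p [0.4513 0.3255 0.1352] ft [ 0.5 -0.1 -2.5] w 0.0270 yt [-0.002 -0.002 -1.   ] zt [ 0.994 -0.11  -0.002] yaw(jaw)-6.3
[ 0.0014  0.0013 -0.0303]
```

View pics/s4.png

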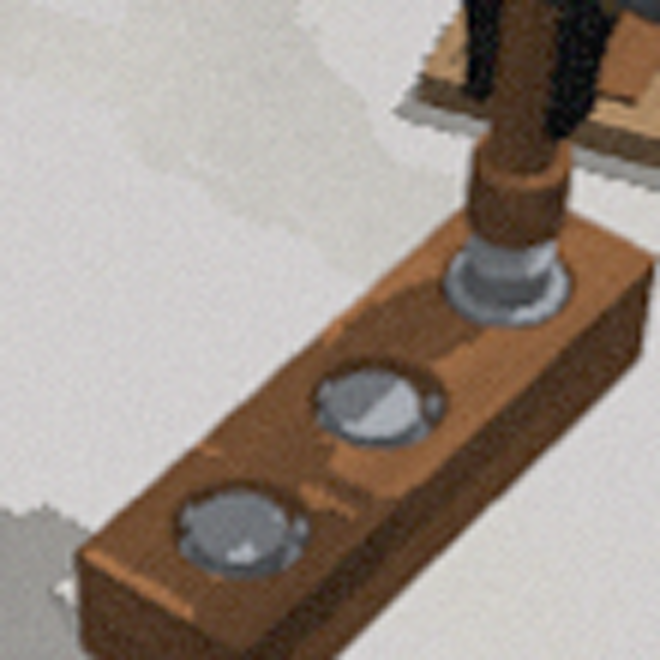

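Request:
{"op": "jog_arm", "data": {
  "increments": [
    [[0, 0, 0, 0.0014, 0.0013, -0.004, 0.6], [0, 0, 0, 0.0014, 0.0013, -0.011, 0.6], [0, 0, 0, 0.0014, 0.0013, -0.015, 0.6], [0, 0, 0, 0.0014, 0.0013, -0.019, 0.6], [0, 0, 0, 0.0014, 0.0013, -0.023, 0.6], [0, 0, 0, 0.0014, 0.0013, -0.027, 0.6], [0, 0, 0, 0.0014, 0.0013, -0.03, 0.6], [0, 0, 0, 0.0014, 0.0013, -0.032, 0.6]]
  ]
}}

```text
time: 42.15
position: [0.4533, 0.3265, 0.1047]
tool_rot: [0.472, -0.527, 0.527, -0.471]
ft_force: [-3.8, -2.4, 24.0]
grip_width: 0.0273
```

Request:
{"op": "jog_arm", "data": {
  "increments": [
    [[0, 0, 0, 0, 0, -0.002, 0.6], [0, 0, 0, 0, 0, -0.002, 0.6]]
  ]
}}

```text
time: 42.35
position: [0.4533, 0.3264, 0.1048]
tool_rot: [0.471, -0.527, 0.527, -0.471]
ft_force: [-3.1, -0.8, 13.3]
grip_width: 0.0273
```

Request:
{"op": "jog_arm", "data": {
  "increments": [
    [[0, 0, 0, 0, 0, 0.02, 0.6], [0, 0, 0, 0, 0, 0.05, 0.6], [0, 0, 0, 0, -0.02, 0.075, 0.6], [0, 0, 0, -0.002, -0.055, 0.075, 0.6], [0, 0, 0, -0.003, -0.095, 0.075, 0.6], [0, 0, 0, -0.003, -0.135, 0.075, 0.6], [0, 0, 0, 0.01, -0.175, 0.075, 0.6], [0, 0, 0, 0.02, -0.215, 0.075, 0.6]]
  ]
}}

```text
time: 43.15
position: [0.4733, 0.1096, 0.1796]
tool_rot: [0.471, -0.527, 0.527, -0.471]
ft_force: [0.4, 0.5, -1.7]
grip_width: 0.0269
```

Request:
{"op": "jog_arm", "data": {
  "increments": [
    [[0, 0, 0, 0.01, -0.04, 0, 0.6], [0, 0, 0, 0.02, -0.08, 0, 0.6], [0, 0, 0, 0.03, -0.12, 0, 0.6], [0, 0, 0, 0.04, -0.16, 0, 0.6], [0, 0, 0, 0.045, -0.2, 0, 0.6], [0, 0, 0, 0.05, -0.24, 0, 0.6], [0, 0, 0, 0.05, -0.28, 0, 0.6], [0, 0, 0, 0.05, -0.3, 0, 0.6]]
  ]
}}

```text
time: 43.95
position: [0.5233, -0.1945, 0.1791]
tool_rot: [0.47, -0.527, 0.529, -0.47]
ft_force: [-0.3, 0.2, -2.4]
grip_width: 0.0269
```

```bash
python3 - <<'E'
from t import *
a=snap("scene","u_s"); crop(a,285,85,150,185,4,"u1",1.3)
b=snap("top","u_t"); crop(b,125,185,195,135,4,"u2",2.2)
o=st();print((np.array([.543,-.369,.0589])-o["position"]).round(4))
E
```

```text
t44.05 p [ 0.5233 -0.1941  0.1791] ft [-0.4  0.1 -1.4] w 0.0271 yt [ 0.001 -0.002 -1.   ] zt [ 0.993 -0.117  0.001] yaw(jaw)-6.7
[ 0.0197 -0.1749 -0.1202]
```

View pics/u1.png

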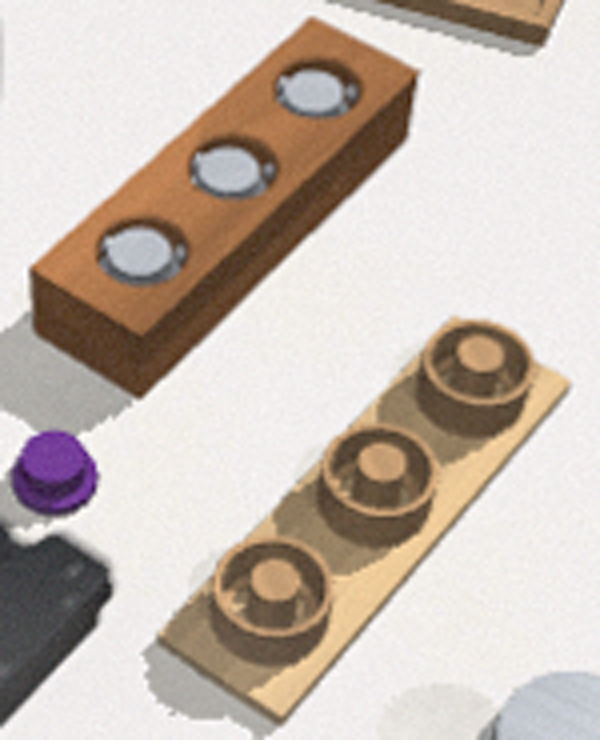

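View pics/u2.png

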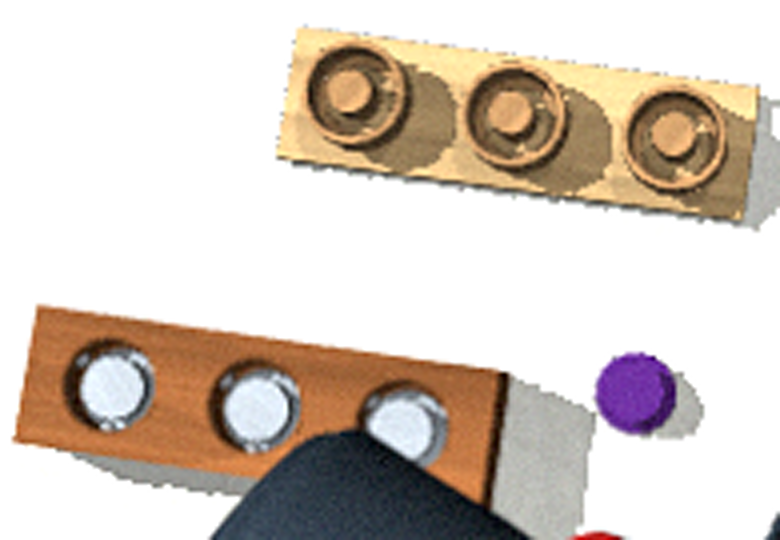

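Request:
{"op": "jog_arm", "data": {
  "increments": [
    [[0, 0, 0, 0.005, -0.04, 0, 0.6], [0, 0, 0, 0.01, -0.08, 0, 0.6], [0, 0, 0, 0.015, -0.12, 0, 0.6], [0, 0, 0, 0.019, -0.155, -0.02, 0.6], [0, 0, 0, 0.0195, -0.175, -0.05, 0.6], [0, 0, 0, 0.0195, -0.175, -0.08, 0.6], [0, 0, 0, 0.0195, -0.175, -0.1, 0.6], [0, 0, 0, 0.0195, -0.175, -0.105, 0.6]]
  ]
}}

```text
time: 44.85
position: [0.5407, -0.3664, 0.0704]
tool_rot: [-0.47, 0.531, -0.526, 0.47]
ft_force: [-0.1, -0.4, -1.0]
grip_width: 0.0269
```

```bash
python3 - <<'E'
from t import *
o=st();print((np.array([.543,-.369,.0589])-o["position"]).round(4))
E
```

```text
t44.85 p [ 0.5407 -0.3664  0.0704] ft [-0.1 -0.4 -1. ] w 0.0269 yt [-0.005  0.004 -1.   ] zt [ 0.993 -0.117 -0.005] yaw(jaw)-6.7
[ 0.0023 -0.0026 -0.0115]
```

Request:
{"op": "jog_arm", "data": {
  "increments": [
    [[-0.2, -0.3, 0, 0.001, -0.002, 0, 0.6], [-0.2, -0.3, 0, 0.001, -0.002, -0.004, 0.6], [-0.2, -0.3, 0, 0.001, -0.002, -0.008, 0.6], [-0.2, -0.3, 0, 0.001, -0.002, -0.0105, 0.6], [-0.2, -0.3, 0, 0.001, -0.002, -0.012, 0.6], [-0.2, -0.3, 0, 0.001, -0.002, -0.0125, 0.6]]
  ]
}}

```text
time: 45.45
position: [0.542, -0.3686, 0.0589]
tool_rot: [0.469, -0.528, 0.529, -0.47]
ft_force: [-0.3, 0.2, 4.0]
grip_width: 0.0274
```

Standing on the mat; release slowly, then lift straight up.

Request:
{"op": "jog_arm", "data": {
  "increments": [
    [[0, 0, 0, 0, 0, 0, 0.3], [0, 0, 0, 0, 0, 0, 0.1], [0, 0, 0, 0, 0, 0, -0.2], [0, 0, 0, 0, 0, 0, -0.5], [0, 0, 0, 0, 0, 0, -0.6], [0, 0, 0, 0, 0, 0.02, -0.6], [0, 0, 0, 0, 0, 0.06, -0.6], [0, 0, 0, 0, 0, 0.1, -0.6]]
  ],
  "squeeze": 10
}}

```text
time: 46.25
position: [0.5414, -0.3681, 0.1589]
tool_rot: [-0.47, 0.529, -0.528, 0.47]
ft_force: [-0.1, 0.2, 0.4]
grip_width: 0.0689
```

Request:
{"op": "jog_arm", "data": {
  "increments": [
    [[0, 0, 0, 0, 0, 0.03, -0.6], [0, 0, 0, -0.02, 0.04, 0.06, -0.6], [0, 0, 0, -0.04, 0.08, 0.08, -0.6], [0, 0, 0, -0.05, 0.12, 0.08, -0.6], [0, 0, 0, -0.06, 0.16, 0.08, -0.6], [0, 0, 0, -0.06, 0.2, 0.08, -0.6], [0, 0, 0, -0.06, 0.2, 0.08, -0.6], [0, 0, 0, -0.06, 0.2, 0.08, -0.6]]
  ]
}}

```text
time: 47.05
position: [0.4816, -0.1677, 0.2392]
tool_rot: [-0.47, 0.528, -0.528, 0.471]
ft_force: [0.7, -0.1, 1.2]
grip_width: 0.0697
```

```bash
python3 - <<'E'
from t import *
st()
a=snap("scene","v_s"); b=snap("top","v_t"); crop(b,100,120,420,220,1.9,"v2",2.2)
E
```

```text
t47.05 p [ 0.4816 -0.1677  0.2392] ft [ 0.7 -0.1  1.2] w 0.0697 yt [ 0.     0.001 -1.   ] zt [ 0.993 -0.115  0.   ] yaw(jaw)-6.6
```

View pics/v_s.png

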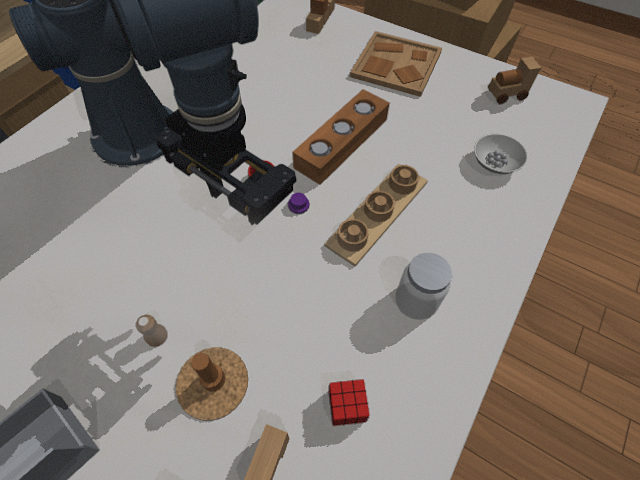

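View pics/v2.png

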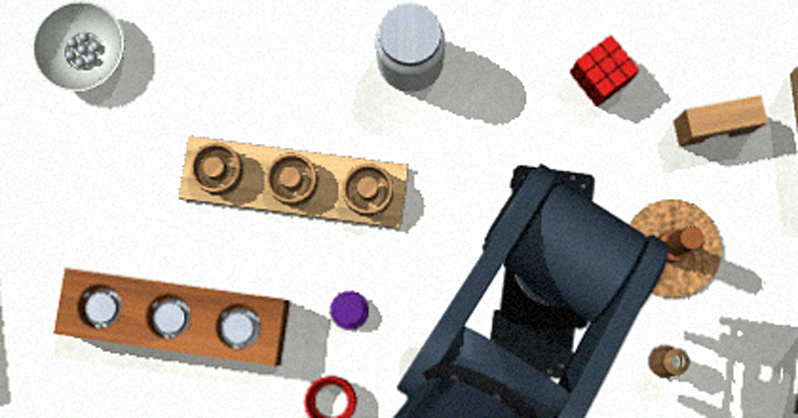

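```bash
python3 - <<'E'
from rig import *
print(hand_in())
E
```

```text
the job is handed in; nothing more can be done
None
```

The job is done and handed in at about 47 s of the 192 s allowed. The simulator reported no verdict.

**What I did:** I lowered all three frames, each holding a cap, over the three posts. Each cap went boss up into its own well and was pressed home with the pusher. The pusher is back standing on its cork mat.

**Last checks:**
- **Caps:** the final pictures show all three boss tops below the box top. Each press stopped within 0.3 mm of the height expected for a cap fully home. I judged depth from the tool height and the pictures, since there was no direct reading.
- **Frames:** all three lie flat over their posts. The camera put them within about 4 mm of the post axes, against the allowed 12 mm.
- **Pusher:** it stands upright, about 5 mm from the mat's centre.
- **Other toys:** none appear to have moved. I compared the pictures by eye and did not measure this.
- **Knocked frame:** I saw no frame get knocked aside during the run.

**Out of line:**
- **Press force:** the first press peaked at about 40 N at the wrist, more than the 20 N needed. The force went through the pusher onto the cap. The later presses read at most about 29 N.
- **Camera disagreement:** the two cameras differed by up to about 4 mm in x on where the unpressed caps sat. The caps still entered the wells without resistance.

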